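# Ease the spring clip off the paper-roll rod

### The job

The paper roll is to be changed: take the wooden wedge out of the caddy, slide its blade along the rod under the steel spring clip, and with it ease the clip up off the rod, without ramming the wedge or pulling at the seated clip with the fingers. Put the clip into the square white dish without letting it drop on the table, and lay the wedge down flat on the table beside the dish or anywhere free outside the caddy. Leave the other things where they are.

Things in the scene. Friction and masses are not known exactly. Their poses are not given: they have to be found in the camera images.
- holder: Fixed table-top paper-roll holder; origin on the table straight below the clip's seat, x axis level along the rod to its free end, z up. Level round steel rod, 20 mm diameter, axis 95 mm above the table, from a paper roll (76 mm diameter, x = -106 to -14 mm) to its free end at x = +48 mm. Wooden upright at x = -129 mm; base 10 mm thick, 110 mm wide, x = -140 to +30 mm.
- seat (a point): Point on the rod's axis at the middle of the clip's seat (holder x = 0, 95 mm above the table); axes as the holder's. Behind it, at x = -7.5 mm, is the face of a cardboard hub disc, 40 mm diameter, fixed on the rod: the seated clip leans on it and it stops the wedge's tip.
- clip: Steel spring clip snapped over the rod from above, 46 g, 14 mm along the rod, 32 mm across. Origin on the rod's axis and axes as the holder's when seated. Upside-down U: flat bridge 4 mm thick, underside 10 mm above the origin, resting on the rod; two sprung legs, 3 mm thick, down to 10 mm below the origin, hooked under the rod by round lips (radius 2.5 mm, 5.5 mm below the origin).
- clip_mid (a point): Middle of the clip (4 mm above its origin). A thing slid along the rod under tab and bridge lifts the clip and spreads its legs (pushing takes up to 20 N); then 3 to 5 N upward takes it off. Off the rod the lips close to a 15 mm gap and the clip hangs astride a blade held under its bridge, legs beside the blade: it can be carried so, and slides off over the tip when the blade is tipped down 45 degrees or more.
- clip_mouth (a point): Middle of the underside edge of the clip's upturned tab, on the rod's free-end side (clip x = +24 mm, z = +16 mm). The tab, 24 mm wide and 3 mm thick, rises at 20 degrees from the bridge's edge (x = +7 mm) and leaves a mouth 6 mm high over the rod, the way in for the wedge.
- wedge: Loose wooden wedge tool, 70 g, 132 mm long, flat underside; origin on the underside below the handle's middle, x axis to the tip, z up. Handle 70 x 24 x 16 mm (x = -35 to +35 mm); blade 14 mm wide, x = +35 to +97 mm, top sloping from 13.4 mm thick at the handle to 2.5 mm at the tip. Starts flat on the table in a pigeonhole of the caddy.
- wedge_grip (a point): Centre of the wedge's handle, half-way up (8 mm above the underside); axes as the wedge's. At the start the handle is inside the caddy under its roof.
- wedge_tip (a point): Middle of the wedge's tip edge (1.25 mm above the underside); axes as the wedge's. At the start only about 40 mm of blade behind the tip sticks out of the caddy; held there, too little blade is left free to reach under the clip.
- caddy: Fixed plywood caddy, 100 (x) x 196 (y) x 42 mm (z), origin on the table under its centre, with three pigeonholes side by side (middles at y = -62, 0, +62 mm, each 54 mm wide, 34 mm high, floor is the table) that open towards its -x side. The wedge, a brush and a roller lie in them in any order, handles inside.
- dish: Fixed white square open dish, 130 x 130 x 28 mm outside, walls 5 mm, floor 5 mm thick; origin on the table under its centre.
- brush: Bystander: flat paint brush in the caddy, head 26 mm wide and 12 mm high, origin under its handle, bristles out.
- roller: Bystander: hand roller in the caddy, round 36 mm roller outside, origin under its handle.
- cup: Bystander: clear plastic cup, 72 mm diameter, 85 mm tall, origin under its centre.
- jar: Bystander: paint jar, 56 mm diameter, 75 mm tall, origin under its centre.
- tin: Bystander: flat paint tin, 75 x 110 x 16 mm, origin under its centre.
- tape: Bystander: roll of tape lying flat, 84 mm diameter, 20 mm high, origin under its centre.
- eraser: Bystander: rubber eraser, 55 x 24 x 14 mm, origin under its centre.

How it is judged:
On the way, in this order (a step that is already met when the one before it is completed fails the run):
1. the wedge's tip is under the bridge of the clip while the clip is still on the rod (x of wedge_tip in the frame of clip below 0.002 m and y of wedge_tip in the frame of clip between -0.01 and 0.01 m and z of wedge_tip in the frame of clip between 0 and 0.013 m and distance between clip and seat below 0.009 m), for 0.1 s.
2. the clip has come up off the rod with the wedge's blade under its bridge (z of clip in the frame of holder above 0.106 m and x of wedge_tip in the frame of clip below 0.01 m and distance between clip and wedge_tip below 0.05 m), for 0.1 s.
At the end, for the whole second after the job is handed in: The clip is at rest inside the dish (origin within 65 mm of the dish centre along both dish axes, below 32 mm); the wedge lies level (within 7 degrees) and at rest on the table (handle centre below 16 mm), handle centre over 60 mm from the centres of dish and caddy (x of clip in the frame of dish between -0.065 and 0.065 m and y of clip in the frame of dish between -0.065 and 0.065 m and height (world z) of clip below 0.032 m and linear speed of each of clip, wedge below 0.02 m/s and height (world z) of wedge_grip below 0.016 m and angle between wedge's own x axis and vertical between 1.45 and 1.69 rad and horizontal distance between wedge_grip and dish above 0.06 m and horizontal distance between wedge_grip and caddy above 0.06 m); the robot touches nothing.
It fails at once if the fingers pull at the clip (over 1.5 N) while it is still seated on the rod (contact force between the fingers and clip above 1.5 N and distance between clip and seat below 0.009 m).
It fails at once if the wedge is rammed against the holder with over 60 N (contact force between wedge and holder above 60 N).
It fails at once if the clip drops on the table outside the dish (height (world z) of clip below 0.026 m and horizontal distance between clip and dish above 0.092 m).
It fails at once if a bystander is moved by more than 40 mm (distance of any of brush, roller, cup, jar, tin, tape, eraser from where it was at the start of the episode above 0.04 m).
It also fails if it takes over 67 s, if anything falls off the work surface, if the arm or the gripper's body presses on something with over 40 N, if the wrist force passes 120 N, or if a joint passes its speed limit or range.

### The arm

A 6-joint arm with a two-finger parallel gripper is mounted at the origin on the work surface. World frame = base frame: x ahead of the robot, y to its left, z up, the work surface at z = 0. Lengths are in m, angles in rad, forces in N, time in s.
With the tool pointing down it reaches from about 0.4 to 0.925 m from the base axis. Payload 12.5 kg.
Tool frame: the origin (TCP) lies midway between the tips of the shut fingers; the grasp point (between the pads) lies manip.hold_point_z behind it (manip.hold_point_z is the distance from the TCP to the grasp point, in m); x points along the fingers, z is the direction in which the jaws open and shut, and the axes are right-handed (so a half turn about x gives the same grasp; the last joint's range is limited). The gripper opens to 95 mm and grips with 3 to 60 N. Pads are 20 mm wide; open, the fingers measure 119 mm over their backs; the gripper's body (75 mm by 180 mm) begins 59 mm behind the grasp point.
Start: joints at [1.065, 0.491, 1.559, -0, 1.092, -0.106], TCP at [0.243, 0.576, 0.189] pointing down, gripper open.
Joint ranges: [-3.1, 3.1], [-0.84, 2.19], [0.05, 2.79], [-1.13, 4.28], [0.06, 2.93], [-2.69, 2.69]. Speed limits (rad/s): [2.22, 2.22, 2.79, 3.14, 3.14, 3.14].

### API

Orientations are given as a rotation vector (axis times angle).
In Python, from station import manip gives the robot as it stands.
- The arm moves only by the tool arm_command, never from a script. Its argument "deltas" is a list of rows, each an object with "dp": the shift along the tool's x, y, z in m, a list of three; "twist": the turn about the tool's x in rad; "fingers": the opening, from 0 (shut) to 1 (fully open). In form: [{"dp": [dx, dy, dz], "twist": twist, "fingers": fingers}, ...]. A call has exactly 8 rows; each row shifts and turns the commanded pose from where the row before left it, along the tool's axes as they then stand; what a row does not reach is not made up. A row lasts 1/12 s, in which the tool goes at most 41.7 mm and 7.16 degrees, less where a joint would pass 70% of its speed; a pose out of reach is approached as far as the arm can. A call with a gripper value outside its range is refused whole. The fingers move at their own pace and stop on an object; the grip force is fixed at half the most. Time passes only in rows, so rows that do not move let the fingers close, or fill a call up. It gives the time, the measured TCP pose, the force and the opening at its end, in the units of the state.
- manip.observe(): the state, without advancing time (a new reading comes with each control period).
- manip.camera(name): name is "scene" or "side" or "wrist"; returns (picture, depth): 420x560x3 uint8, red, green, blue; 420x560 float32, m along the optical axis (not along the pixel's ray), 0 where there is no reading.
- manip.get_calibration(name): a dict with "intrinsics" (3x3 intrinsics, pixels), "extrinsics" (4x4, takes a point from world to camera coordinates). Camera axes: x right, y down, z forward; pixel columns grow to the right and rows downward; lengths in m; the calibration is good to about 2 mm. A picture is of the moment at which its call begins: read the wrist's pose just before it. get_calibration takes no time and is no camera call; for the wrist camera it gives the pose at the moment of the call.
- manip.hand_in(): hands the job in, once; it reports no verdict.
The state is a dict: "time": time; "qpos": joint angles; "joint_velocities": joint speeds; "effort": joint torques, N m; "position": TCP position; "orientation": TCP orientation; "ft_force": force on the tool from outside, world axes, zero at the start; "wrist_torque": the same for the moment, N m; "width": finger opening in m.
Only numpy, scipy, OpenCV 4.12 (cv2) and the standard library are available. Lean on these libraries where they do the work, as an engineer would, in place of code of your own. Each camera call takes 0.05 s, during which the arm holds its last target.

## Working session

There is one attempt and no reset: what is moved stays moved. The work goes in short steps, Python scripts to look and compute and a tool call to move; the robot and the scene stay as the last step left them, time stands still between calls to the robot, and variables do not carry over. Pictures are saved under pics/ and viewed, and the job is handed in when it is done.

Besides the shell and the picture viewer there is one more tool, called after "Call:" as a command line: name --argument value ..., lists and objects as JSON in quotes. arm_command: Moves the arm, as the interface text tells. Its arguments: {"type":"object","properties":{"deltas":{"type":"array"}},"required":["deltas"]}

```bash
ls; mkdir -p pics; cat > h.py <<'E'
import numpy as np,cv2
from station import manip
from scipy.spatial.transform import Rotation as R
def snap(n,f):
    K=manip.get_calibration(n); im,d=manip.camera(n)
    cv2.imwrite(f'pics/{f}.png',im[:,:,::-1]); np.savez(f'pics/{f}.npz',im=im,d=d,K=K['intrinsics'],E=K['extrinsics'])
def load(f):
    z=np.load(f'pics/{f}.npz'); return z['im'],z['d'],z['K'],z['E']
def cloud(f):
    im,d,K,E=load(f); v,u=np.mgrid[:d.shape[0],:d.shape[1]]
    c=np.stack([(u-K[0,2])/K[0,0]*d,(v-K[1,2])/K[1,1]*d,d],-1)
    Ei=np.linalg.inv(E); w=c@Ei[:3,:3].T+Ei[:3,3]; w[d==0]=np.nan; return w
def proj(f,p):
    im,d,K,E=load(f); c=E[:3,:3]@np.array(p)+E[:3,3]; q=K@c; return q[:2]/q[2]
def crop(f,x0,y0,x1,y1,s,o):
    im=cv2.imread(f'pics/{f}.png')[y0:y1,x0:x1]
    cv2.imwrite(f'pics/{o}.png',cv2.resize(im,None,fx=s,fy=s,interpolation=cv2.INTER_CUBIC))
def st():
    s=manip.observe(); print('t',round(s['time'],2),'p',np.round(s['position'],4),'w',round(s['width'],4),'F',np.round(s['ft_force'],1)); print(np.round(R.from_rotvec(s['orientation']).as_matrix(),3)); print('q',np.round(s['qpos'],3)); return s
E
python3 - <<'E'
from h import *
st(); print(manip.hold_point_z)
snap('scene','s0'); snap('side','d0')
E
```

```text
pics
t 0.0 p [0.2431 0.5755 0.188 ] w 0.0953 F [ 0.6 -0.3  0.1]
[[-0.001 -0.921  0.389]
 [-0.001  0.389  0.921]
 [-1.     0.    -0.001]]
q [ 1.065  0.492  1.559  0.     1.092 -0.106]
0.0188
```

View pics/s0.png

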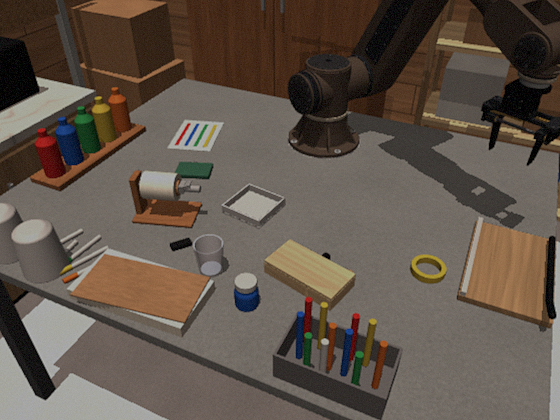

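View pics/d0.png

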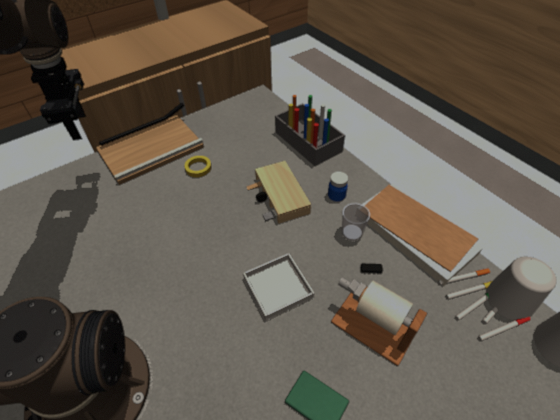

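The scene view shows the holder at (165,195), dish at (254,205) and caddy at (310,270). In the side view the caddy is at (283,190), with tools sticking out at (250,187), (262,197) and (268,217), the dish at (278,286) and the holder at (380,315).

```bash
python3 - <<'E'
from h import *
crop('d0',230,150,430,300,4,'d0a')
crop('d0',310,250,440,360,6,'d0b')
crop('s0',110,150,310,290,4,'s0a')
w=cloud('d0'); 
for n,p in dict(tool1=(252,187),tool2=(262,197),tool3=(268,217),dish=(278,288),rod=(348,284),roll=(385,300),caddytop=(283,190),table=(200,250)).items(): print(n,p,np.round(w[p[1],p[0]],4))
w=cloud('s0')
for n,p in dict(dish=(254,207),rod=(195,189),roll=(158,184),caddytop=(310,268),table=(300,200)).items(): print(n,p,np.round(w[p[1],p[0]],4))
E
```

```text
tool1 (252, 187) [0.5942 0.2874 0.0063]
tool2 (262, 197) [0.5886 0.2236 0.0209]
tool3 (268, 217) [0.5659 0.1612 0.0062]
dish (278, 288) [ 0.4561 -0.0404  0.0076]
rod (348, 284) [ 0.5561 -0.1669  0.1022]
roll (385, 300) [ 0.577  -0.2495  0.1325]
caddytop (283, 190) [0.644  0.1953 0.0397]
table (200, 250) [0.3563 0.1792 0.0008]
dish (254, 207) [ 0.4548 -0.0385  0.0022]
rod (195, 189) [ 0.5611 -0.1577  0.097 ]
roll (158, 184) [ 0.6093 -0.2386  0.1195]
caddytop (310, 268) [0.6542 0.2147 0.0403]
table (300, 200) [3.651e-01 6.650e-02 3.000e-04]
```

View pics/d0a.png

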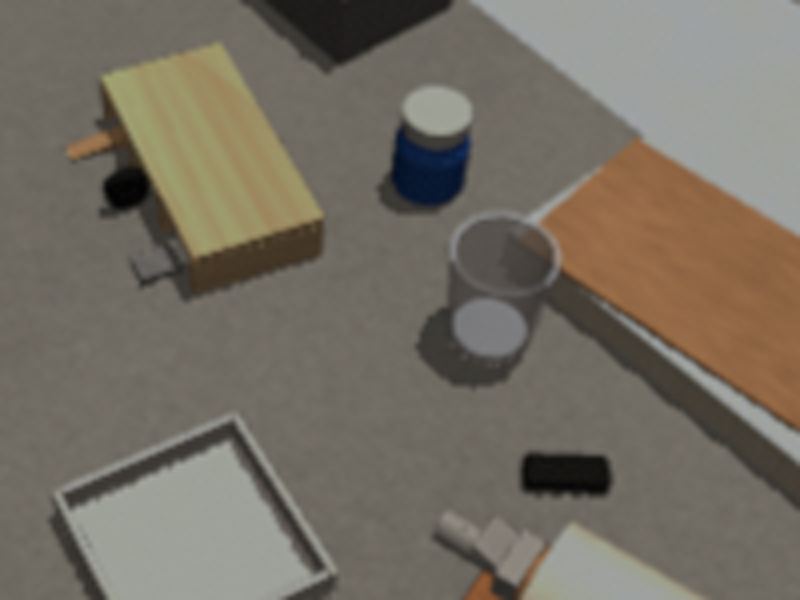

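View pics/d0b.png

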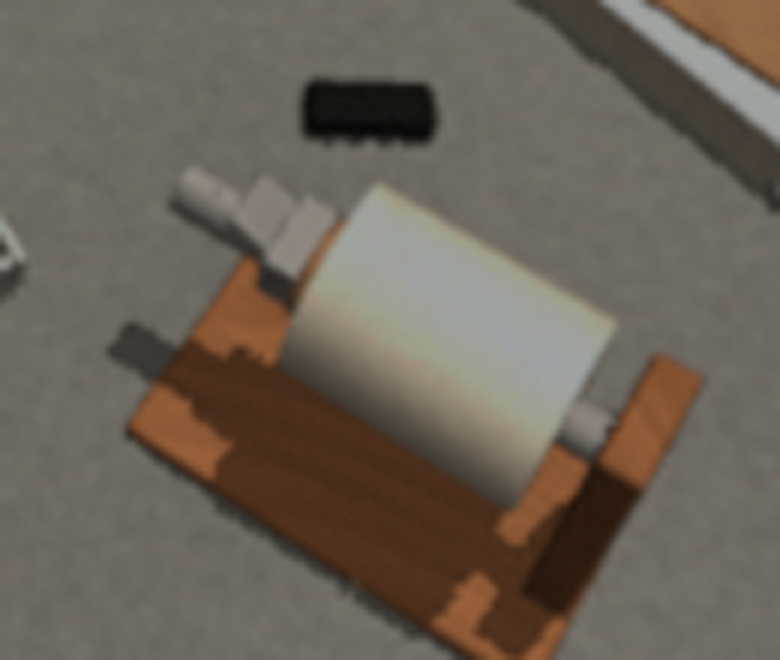

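View pics/s0a.png

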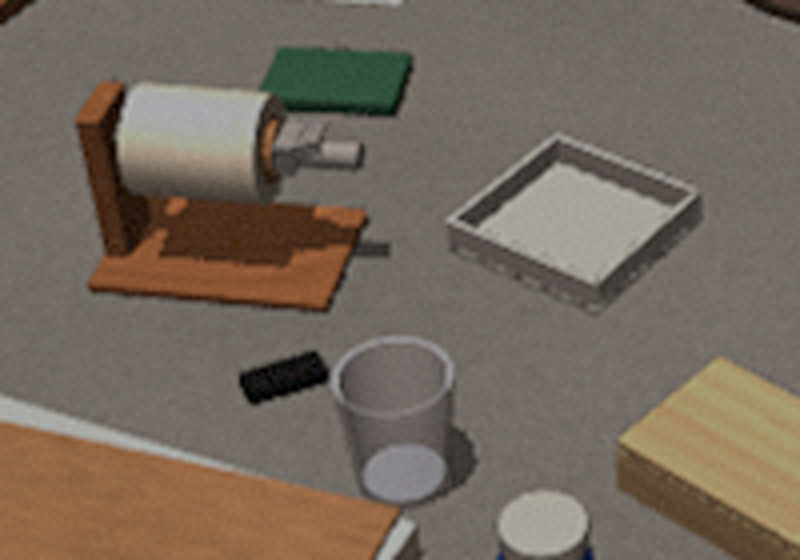

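```bash
cat > fit.py <<'E'
from h import *
for f in ['d0','s0']:
    w=cloud(f).reshape(-1,3); w=w[~np.isnan(w).any(1)]
    def box(x0,x1,y0,y1,z0,z1): return w[(w[:,0]>x0)&(w[:,0]<x1)&(w[:,1]>y0)&(w[:,1]<y1)&(w[:,2]>z0)&(w[:,2]<z1)]
    c=box(.5,.8,.05,.4,.034,.05); print(f,'caddy',cv2.minAreaRect((c[:,:2]*1000).astype(np.float32)),c[:,2].mean())
    c=box(.3,.56,-.16,.1,.015,.04); print('dish',cv2.minAreaRect((c[:,:2]*1000).astype(np.float32)),len(c))
    c=box(.3,.56,-.16,.1,.02,.04); print('dish',cv2.minAreaRect((c[:,:2]*1000).astype(np.float32)),len(c))
    c=box(.45,.75,-.4,-.1,.07,.2); print('holder hi',len(c),c.min(0),c.max(0))
    b=box(.45,.75,-.4,-.1,.005,.016); print('base',cv2.minAreaRect((b[:,:2]*1000).astype(np.float32)))
    # cylinder fit roll: yaw, offset
    from scipy.optimize import least_squares
    r=box(.5,.7,-.33,-.16,.105,.14)
    def res(p):
        n=np.array([-np.sin(p[0]),np.cos(p[0])]); d=r[:,:2]@n-p[1]
        return np.hypot(d,r[:,2]-.095-p[2])-.038
    for y0 in (2.0,):
        n=np.array([-np.sin(y0),np.cos(y0)])
        s=least_squares(res,[y0,(r[:,:2]@n).mean(),0],loss='soft_l1',f_scale=.002); print('roll yaw',s.x,np.abs(s.fun).mean(),len(r))
        n=np.array([-np.sin(s.x[0]),np.cos(s.x[0])]);a=np.array([np.cos(s.x[0]),np.sin(s.x[0])])
        d=c[:,:2]@n-s.x[1]; q=c[(np.abs(d)<.012)&(c[:,2]>.09)]; t=q[:,:2]@a
        h,e=np.histogram(t,bins=np.arange(t.min(),t.max()+.004,.004))
        for i in range(len(h)):
            m=(t>=e[i])&(t<e[i+1])
            if m.any(): print(round(e[i],3),h[i],np.round(np.median(q[m,2]),4),end=' | ')
        print()
E
python3 fit.py
```

```text
d0 caddy ((696.1971435546875, 201.917724609375), (202.9130859375, 237.62255859375), 80.11811065673828) 0.04142371434297163
dish ((458.0231628417969, -37.416725158691406), (131.7846221923828, 131.38917541503906), 81.51017761230469) 681
dish ((457.9610595703125, -37.45148468017578), (131.6838836669922, 131.44854736328125), 81.59497833251953) 555
holder hi 2472 [ 0.53336731 -0.33169924  0.07024698] [ 0.62852186 -0.14776943  0.13732552]
base ((601.0699462890625, -227.2559356689453), (238.72549438476562, 308.0837097167969), 87.40099334716797)
roll yaw [ 1.88110139e+00 -4.78580432e-01 -1.50740322e-03] 0.0037402688603873917 1936
-0.495 24 0.1248 | -0.491 24 0.1251 | -0.487 23 0.125 | -0.483 22 0.125 | -0.479 21 0.1059 | -0.475 21 0.103 | -0.471 21 0.1028 | -0.467 21 0.1027 | -0.463 23 0.1321 | -0.459 23 0.1327 | -0.455 22 0.1318 | -0.451 23 0.1319 | -0.447 22 0.1323 | -0.443 23 0.132 | -0.439 22 0.132 | -0.435 23 0.1318 | -0.431 21 0.132 | -0.427 20 0.1319 | -0.423 23 0.1314 | -0.419 20 0.1318 | -0.415 21 0.1325 | -0.411 21 0.1318 | -0.407 22 0.1319 | -0.403 20 0.1321 | -0.399 20 0.132 | -0
[... 1147 characters left out ...]
0.446 5 0.1316 | -0.442 10 0.1315 | -0.438 8 0.1304 | -0.434 5 0.1313 | -0.43 7 0.1316 | -0.426 8 0.1301 | -0.422 7 0.1322 | -0.418 8 0.1321 | -0.414 8 0.1297 | -0.41 7 0.132 | -0.406 8 0.1313 | -0.402 11 0.1306 | -0.398 7 0.1318 | -0.394 8 0.1306 | -0.39 6 0.132 | -0.386 7 0.1313 | -0.382 9 0.1314 | -0.378 9 0.1302 | -0.374 8 0.1314 | -0.37 7 0.1308 | -0.366 10 0.1311 | -0.362 5 0.1311 | -0.358 26 0.1224 | -0.354 9 0.1128 | -0.35 15 0.1086 | -0.346 9 0.1069 | -0.342 11 0.1066 | -0.338 16 0.1055 | -0.334 11 0.1079 | -0.33 14 0.1013 | -0.326 14 0.1066 | -0.322 18 0.1047 | -0.318 11 0.1001 | -0.314 9 0.103 | -0.31 9 0.1001 | -0.306 10 0.1008 | -0.302 9 0.098 | -0.298 13 0.1 | -0.294 5 0.0984 |
```

Call:
arm_command --deltas '[{"dp": [-0.004, -0.036, -0.0155], "twist": 0, "fingers": 0.5}, {"dp": [-0.004, -0.036, -0.0155], "twist": 0, "fingers": 0.5}, {"dp": [-0.004, -0.036, -0.0155], "twist": 0, "fingers": 0.5}, {"dp": [-0.004, -0.036, -0.0155], "twist": 0, "fingers": 0.5}, {"dp": [-0.004, -0.036, -0.0155], "twist": 0, "fingers": 0.5}, {"dp": [-0.004, -0.036, -0.0155], "twist": 0, "fingers": 0.5}, {"dp": [-0.004, -0.036, -0.0155], "twist": 0, "fingers": 0.5}, {"dp": [-0.004, -0.036, -0.0155], "twist": 0, "fingers": 0.5}]'

```text
time: 0.77
position: [0.4612, 0.3477, 0.2206]
orientation: [-0.91, 1.373, 0.91]
ft_force: [0.5, 0.3, 0.6]
width: 0.0496
```

Call:
arm_command --deltas '[{"dp": [0, -0.036, -0.0155], "twist": 0, "fingers": 0.5}, {"dp": [0, -0.036, -0.0155], "twist": 0, "fingers": 0.5}, {"dp": [0, 0, 0], "twist": 0.12, "fingers": 0.5}, {"dp": [0, 0, 0], "twist": 0.12, "fingers": 0.5}, {"dp": [0, 0, 0], "twist": 0.12, "fingers": 0.5}, {"dp": [0, 0, 0], "twist": 0.12, "fingers": 0.5}, {"dp": [0, 0, 0], "twist": 0.12, "fingers": 0.5}, {"dp": [0, 0, 0], "twist": 0.12, "fingers": 0.5}]'

```text
time: 1.43
position: [0.5144, 0.2927, 0.2202]
orientation: [-0.349, 1.543, 0.349]
ft_force: [-0.3, 0.9, 0.4]
width: 0.0478
```

Call:
arm_command --deltas '[{"dp": [0, 0, 0], "twist": 0.12, "fingers": 0.5}, {"dp": [0, 0, 0], "twist": 0.12, "fingers": 0.5}, {"dp": [0, 0, 0], "twist": 0.12, "fingers": 0.5}, {"dp": [0, 0, 0], "twist": 0.12, "fingers": 0.5}, {"dp": [0, 0, 0], "twist": 0.12, "fingers": 0.5}, {"dp": [0, 0, 0], "twist": 0.12, "fingers": 0.5}, {"dp": [0, 0, 0], "twist": 0.12, "fingers": 0.5}, {"dp": [0, 0, 0], "twist": 0.12, "fingers": 0.5}]'

```text
time: 2.1
position: [0.5144, 0.2928, 0.2202]
orientation: [0.403, 1.533, -0.404]
ft_force: [-0.2, -0.3, -1.0]
width: 0.0472
```

Call:
arm_command --deltas '[{"dp": [0, 0, 0], "twist": 0.12, "fingers": 0.5}, {"dp": [0, 0, 0], "twist": 0.12, "fingers": 0.5}, {"dp": [0, 0, 0], "twist": 0.12, "fingers": 0.5}, {"dp": [0, 0, 0], "twist": 0.12, "fingers": 0.5}, {"dp": [0, 0, 0], "twist": 0.12, "fingers": 0.5}, {"dp": [0, 0, 0], "twist": 0.12, "fingers": 0.5}, {"dp": [0, 0, 0], "twist": 0.12, "fingers": 0.5}, {"dp": [0, 0, 0], "twist": 0.12, "fingers": 0.5}]'

```text
time: 2.77
position: [0.5144, 0.2928, 0.2202]
orientation: [1.138, 1.253, -1.139]
ft_force: [0.0, 0.2, 0.4]
width: 0.0476
```

```bash
python3 - <<'E'
from h import *
st(); snap('wrist','w1'); im,d,K,E=load('w1'); print(np.round(np.linalg.inv(E),3)); print(proj('w1',(.58,.287,.0)))
E
```

```text
t 2.77 p [0.5144 0.2928 0.2202] w 0.0476 F [0.  0.2 0.4]
[[-0.001  0.995  0.096]
 [-0.     0.096 -0.995]
 [-1.    -0.001  0.   ]]
q [0.406 0.414 1.602 0.    1.126 1.881]
[[ 0.096 -0.964 -0.249  0.584]
 [-0.995 -0.092 -0.025  0.299]
 [ 0.001  0.251 -0.968  0.415]
 [ 0.     0.     0.     1.   ]]
[294.15387127 126.48871108]
```

View pics/w1.png

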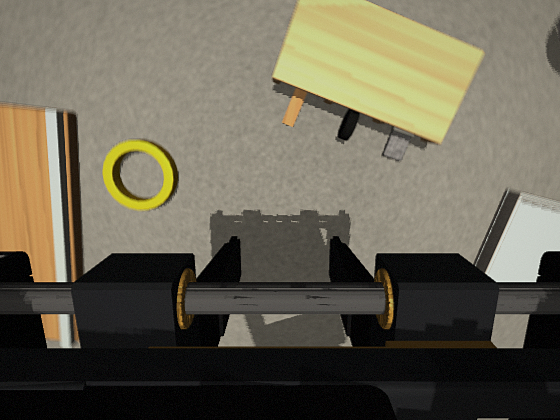

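```bash
python3 - <<'E'
from h import *
crop('w1',260,60,480,170,3.6,'w1a')
w=cloud('w1')
c=w.reshape(-1,3)
m=(c[:,0]>.5)&(c[:,0]<.8)&(c[:,1]>.05)&(c[:,1]<.4)&(abs(c[:,2]-.042)<.006)
print(cv2.minAreaRect((c[m][:,:2]*1000).astype(np.float32)))
for p in [(274,78),(443,142),(482,52),(300,92),(295,105),(291,115),(289,122),(347,120),(396,148)]: print(p,np.round(w[p[1],p[0]],4))
E
```

```text
((642.494384765625, 213.34335327148438), (196.1856689453125, 118.77706146240234), 75.68220520019531)
(274, 78) [0.627 0.314 0.04 ]
(443, 142) [ 0.5791  0.1066 -0.0009]
(482, 52) [0.6718 0.1059 0.0417]
(300, 92) [0.6186 0.2845 0.0077]
(295, 105) [0.6041 0.2887 0.0065]
(291, 115) [0.5926 0.2921 0.0044]
(289, 122) [0.5846 0.2936 0.0023]
(347, 120) [0.5926 0.2319 0.0357]
(396, 148) [0.5671 0.165  0.0091]
```

View pics/w1a.png

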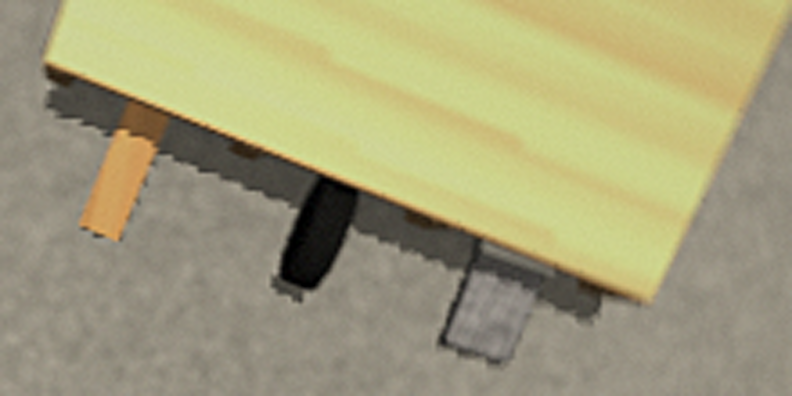

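Call:
arm_command --deltas '[{"dp": [0, 0, 0], "twist": 0.1163, "fingers": 0.4}, {"dp": [0, 0, 0], "twist": 0.1163, "fingers": 0.4}, {"dp": [0, 0, 0], "twist": 0.1163, "fingers": 0.4}, {"dp": [0.0, 0.0289, -0.0062], "twist": 0, "fingers": 0.4}, {"dp": [0.0, 0.0289, -0.0062], "twist": 0, "fingers": 0.4}, {"dp": [0.0, 0.0289, -0.0061], "twist": 0, "fingers": 0.4}, {"dp": [0.04, 0, 0], "twist": 0, "fingers": 0.4}, {"dp": [0.04, 0, 0], "twist": 0, "fingers": 0.4}]'

```text
time: 3.48
position: [0.6053, 0.2895, 0.1406]
orientation: [1.391, 1.082, -1.383]
ft_force: [0.6, 0.8, -0.7]
width: 0.038
```

```bash
python3 - <<'E'
from h import *
st(); snap('wrist','w2'); w=cloud('w2'); print(proj('w2',(.582,.2944,.002)),proj('w2',(.603,.289,.006)))
E
```

```text
t 3.48 p [0.6053 0.2895 0.1406] w 0.038 F [ 0.6  0.8 -0.7]
[[ 0.004  0.97  -0.243]
 [ 0.002 -0.243 -0.97 ]
 [-1.     0.004 -0.003]]
q [0.348 0.601 1.492 0.    1.044 2.164]
[285.28730556 217.64992126] [285.44591786 197.71784284]
```

View pics/w2.png

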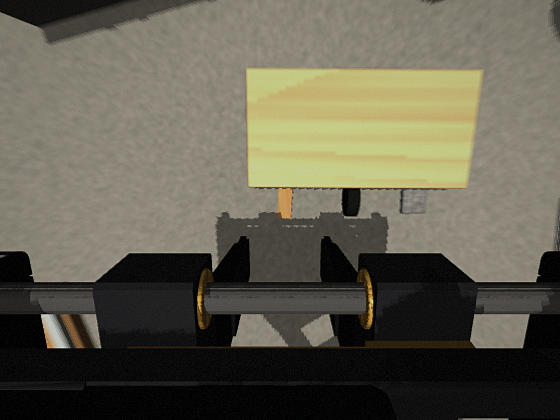

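Call:
arm_command --deltas '[{"dp": [0.03, -0.002, 0], "twist": 0, "fingers": 0.4}, {"dp": [0.03, 0, 0], "twist": 0, "fingers": 0.4}, {"dp": [0.03, 0, 0], "twist": 0, "fingers": 0.4}, {"dp": [0.02, 0, 0], "twist": 0, "fingers": 0.4}, {"dp": [0.015, 0, 0], "twist": 0, "fingers": 0.4}, {"dp": [0.01, 0, 0], "twist": 0, "fingers": 0.4}, {"dp": [0.002, 0, 0], "twist": 0, "fingers": 0.4}, {"dp": [0, 0, 0], "twist": 0, "fingers": 0.4}]'

```text
time: 4.2
position: [0.6012, 0.2902, 0.0038]
orientation: [1.388, 1.083, -1.388]
ft_force: [0.6, 0.7, 0.7]
width: 0.0377
```

```bash
python3 - <<'E'
from h import *
st(); snap('side','d2');crop('d2',210,130,330,250,5,'d2a')
E
```

```text
t 4.2 p [0.6012 0.2902 0.0038] w 0.0377 F [0.6 0.7 0.7]
[[-0.     0.97  -0.244]
 [-0.    -0.244 -0.97 ]
 [-1.    -0.     0.   ]]
q [0.351 0.759 1.596 0.    0.787 2.167]
```

View pics/d2a.png

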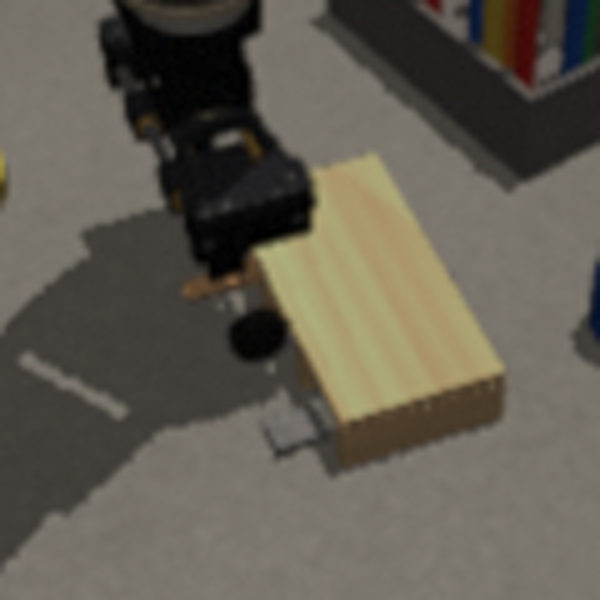

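Call:
arm_command --deltas '[{"dp": [0.0015, 0, 0], "twist": 0, "fingers": 0}, {"dp": [0, 0, 0], "twist": 0, "fingers": 0}, {"dp": [0, 0, 0], "twist": 0, "fingers": 0}, {"dp": [0, 0, 0], "twist": 0, "fingers": 0}, {"dp": [0, 0, 0], "twist": 0, "fingers": 0}, {"dp": [0, 0, 0], "twist": 0, "fingers": 0}, {"dp": [0, -0.01, 0], "twist": 0, "fingers": 0}, {"dp": [0, -0.01, 0], "twist": 0, "fingers": 0}]'

```text
time: 4.92
position: [0.5811, 0.2949, 0.0019]
orientation: [1.389, 1.082, -1.389]
ft_force: [0.2, 0.3, -0.3]
width: 0.0006
```

```bash
python3 - <<'E'
from h import *
st()
E
```

```text
t 4.92 p [0.5811 0.2949 0.0019] w 0.0006 F [ 0.2  0.3 -0.3]
[[-0.     0.969 -0.245]
 [ 0.    -0.245 -0.969]
 [-1.    -0.     0.   ]]
q [0.368 0.744 1.641 0.    0.757 2.187]
```

```bash
python3 - <<'E'
from h import *
snap('side','d3');crop('d3',210,130,330,250,5,'d3a'); snap('wrist','w3');snap('scene','s3');crop('s3',250,200,390,310,5,'s3a')
E
```

```text
(no output)
```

View pics/d3a.png

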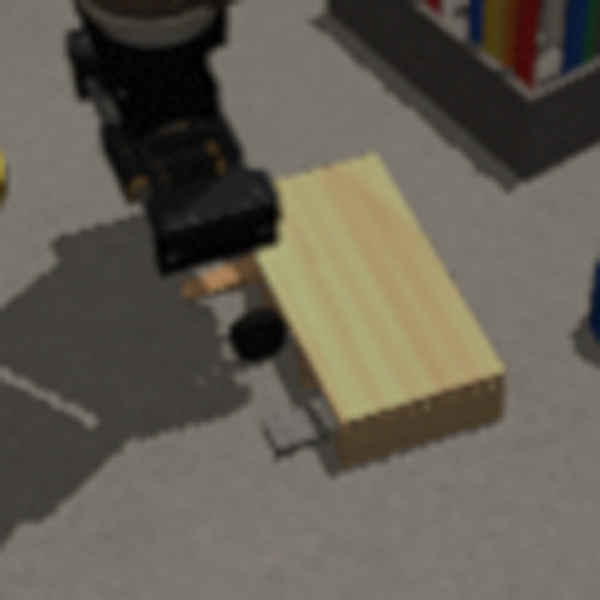

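View pics/w3.png

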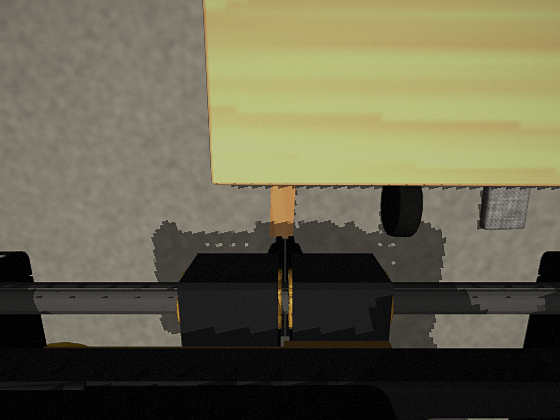

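View pics/s3a.png

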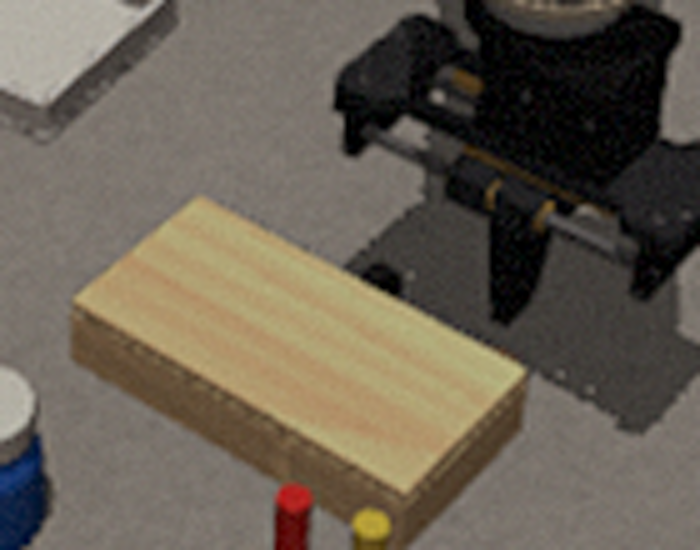

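```bash
python3 - <<'E'
from h import *
w=cloud('w3')
for p in [(283,190),(283,200),(283,210),(283,220),(283,230),(283,234),(272,225),(294,225),(272,200),(294,200)]: print(p,np.round(w[p[1],p[0]],4))
E
```

```text
(283, 190) [0.6106 0.288  0.006 ]
(283, 200) [0.6047 0.2895 0.0053]
(283, 210) [0.5987 0.291  0.0041]
(283, 220) [0.5926 0.2925 0.0036]
(283, 230) [0.5862 0.2942 0.0024]
(283, 234) [0.5835 0.2948 0.0016]
(272, 225) [0.5907 0.2998 0.0019]
(294, 225) [ 5.867e-01  2.871e-01 -5.000e-04]
(272, 200) [0.6064 0.2956 0.0059]
(294, 200) [0.6032 0.2833 0.0052]
```

Call:
arm_command --deltas '[{"dp": [0, 0, 0], "twist": 0, "fingers": 0.3}, {"dp": [0, 0, 0], "twist": 0, "fingers": 0.3}, {"dp": [0, 0, 0], "twist": 0, "fingers": 0.3}, {"dp": [0, 0, 0], "twist": 0, "fingers": 0.3}, {"dp": [0, 0, 0], "twist": 0, "fingers": 0.3}, {"dp": [0, 0, 0], "twist": 0, "fingers": 0.3}, {"dp": [0, 0.01, 0], "twist": 0, "fingers": 0.3}, {"dp": [0, 0.01, 0], "twist": 0, "fingers": 0.3}]'

```text
time: 5.73
position: [0.6019, 0.2901, 0.0022]
orientation: [1.389, 1.082, -1.388]
ft_force: [0.5, -0.7, 0.2]
width: 0.0285
```

Call:
arm_command --deltas '[{"dp": [0.001, 0.003, 0], "twist": 0, "fingers": 0}, {"dp": [0, 0, 0], "twist": 0, "fingers": 0}, {"dp": [0, 0, 0], "twist": 0, "fingers": 0}, {"dp": [0, 0, 0], "twist": 0, "fingers": 0}, {"dp": [0, 0, 0], "twist": 0, "fingers": 0}, {"dp": [0, 0, 0], "twist": 0, "fingers": 0}, {"dp": [0, 0, 0], "twist": 0, "fingers": 0}, {"dp": [0, 0, 0], "twist": 0, "fingers": 0}]'

```text
time: 6.4
position: [0.604, 0.2894, 0.0011]
orientation: [1.389, 1.082, -1.389]
ft_force: [-0.1, -0.8, 0.2]
width: 0.0006
```

```bash
python3 - <<'E'
from h import *
snap('wrist','w4');snap('side','d4');crop('d4',220,150,290,220,8,'d4a');crop('w4',200,150,380,300,4,'w4a')
w=cloud('w4')
for p in [(285,188),(285,195),(285,205),(285,215),(285,225),(285,235)]: print(p,np.round(w[p[1],p[0]],4))
E
```

```text
(285, 188) [0.643  0.279  0.0398]
(285, 195) [0.6399 0.2798 0.0407]
(285, 205) [0.6354 0.2809 0.0412]
(285, 215) [0.6306 0.2821 0.0411]
(285, 225) [0.6258 0.2834 0.0409]
(285, 235) [0.6207 0.2846 0.0404]
```

View pics/d4a.png

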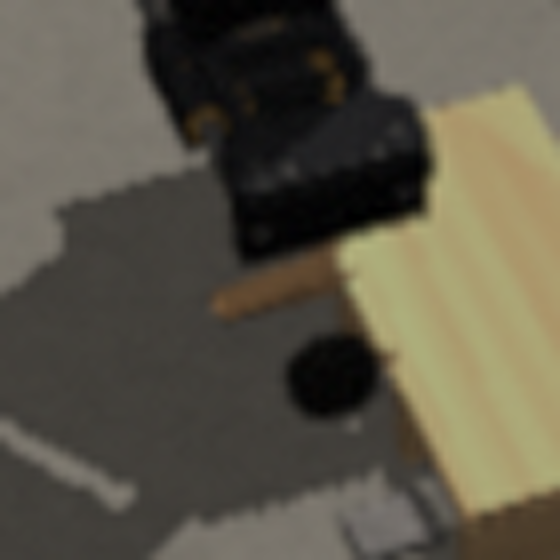

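View pics/w4a.png

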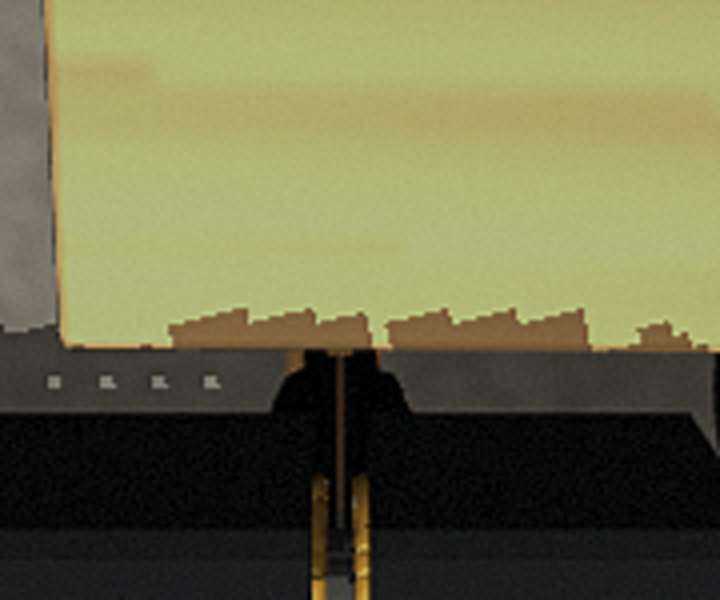

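```bash
python3 - <<'E'
from h import *
s=st(); w=cloud('w4'); Rm=R.from_rotvec(s['orientation']).as_matrix(); t=(w-s['position'])@Rm
for u in (276,280,290,294):
  for v in range(238,262,3): print((u,v),np.round(t[v,u],4),np.round(w[v,u,2],4))
# earlier open view
w=cloud('w2');
E
```

```text
t 6.5 p [0.6041 0.2894 0.0011] w 0.0004 F [ 1.   0.1 -0.1]
[[ 0.     0.97  -0.244]
 [ 0.    -0.244 -0.97 ]
 [-1.     0.    -0.   ]]
q [0.348 0.765 1.591 0.    0.786 2.166]
(276, 238) [-0.0294  0.0123 -0.004 ] 0.0305
(276, 241) [-0.0337  0.0123 -0.0039] 0.0348
(276, 244) [-0.038   0.0122 -0.0038] 0.0391
(276, 247) [-0.0419  0.0121 -0.0038] 0.043
(276, 250) [-0.0456  0.0121 -0.0037] 0.0467
(276, 253) [-0.1074  0.0352 -0.0021] 0.1085
(276, 256) [-0.1101  0.0354 -0.002 ] 0.1112
(276, 259) [-0.1127  0.0356 -0.0019] 0.1138
(280, 238) [-0.0275  0.0117 -0.002 ] 0.0286
(280, 241) [-0.0332  0.0121 -0.0019] 0.0343
(280, 244) [-0.0357  0.0114 -0.0019] 0.0368
(280, 247) [-0.0415  0.012  -0.0018] 0.0426
(280, 250) [-0.0451  0.0118 -0.0018] 0.0462
(280, 253) [-0.0491  0.0119 -0.0017] 0.0502
(280, 256) [-0.0521  0.0117 -0.0017] 0.0532
(280, 259) [-0.0563  0.012  -0.0017] 0.0574
(290, 238) [-0.0281  0.0119  0.0032] 0.0292
(290, 241) [-0.0335  0.0122  0.0031] 0.0346
(290, 244) [-0.0379  0.0122  0.003 ] 0.039
(290, 247) [-0.0406  0.0116  0.003 ] 0.0417
(290, 250) [-0.0466  0.0125  0.0029] 0.0477
(290, 253) [-0.0504  0.0125  0.0028] 0.0515
(290, 256) [-0.0537  0.0123  0.0028] 0.0548
(290, 259) [-0.0579  0.0127  0.0027] 0.059
(294, 238) [-0.0034  0.0032  0.006 ] 0.0045
(294, 241) [-0.0055  0.0021  0.006 ] 0.0066
(294, 244) [-0.0374  0.012   0.005 ] 0.0385
(294, 247) [-0.0423  0.0123  0.0049] 0.0434
(294, 250) [-0.0455  0.012   0.0048] 0.0466
(294, 253) [-0.1078  0.0353  0.0029] 0.1089
(294, 256) [-0.1099  0.0353  0.0028] 0.111
(294, 259) [-0.1121  0.0354  0.0028] 0.1132
```

Call:
arm_command --deltas '[{"dp": [0, 0, 0], "twist": 0, "fingers": 0.3}, {"dp": [0, 0, 0], "twist": 0, "fingers": 0.3}, {"dp": [0, 0, 0], "twist": 0, "fingers": 0.3}, {"dp": [0, 0, 0], "twist": 0, "fingers": 0.3}, {"dp": [0, 0.0033, 0], "twist": 0, "fingers": 0.3}, {"dp": [0.001, 0, 0], "twist": 0, "fingers": 0.3}, {"dp": [0.001, 0, 0], "twist": 0, "fingers": 0.3}, {"dp": [0, 0, 0], "twist": 0, "fingers": 0.3}]'

```text
time: 7.17
position: [0.6073, 0.2884, -0.0012]
orientation: [1.389, 1.082, -1.389]
ft_force: [0.0, 0.3, -0.3]
width: 0.0284
```

Call:
arm_command --deltas '[{"dp": [0.001, 0, 0], "twist": 0, "fingers": 0.3}, {"dp": [0, 0, 0], "twist": 0, "fingers": 0.3}, {"dp": [0.001, 0, 0], "twist": 0, "fingers": 0.3}, {"dp": [0, 0, 0], "twist": 0, "fingers": 0.3}, {"dp": [0, 0, 0], "twist": 0, "fingers": 0.3}, {"dp": [0, 0, 0], "twist": 0, "fingers": 0.3}, {"dp": [0, 0, 0], "twist": 0, "fingers": 0.3}, {"dp": [0, 0, 0], "twist": 0, "fingers": 0.3}]'

```text
time: 7.83
position: [0.6073, 0.2885, -0.0029]
orientation: [1.389, 1.082, -1.389]
ft_force: [-0.5, 0.8, 0.6]
width: 0.0284
```

Call:
arm_command --deltas '[{"dp": [0, 0, 0], "twist": 0, "fingers": 0.16}, {"dp": [0, 0, 0], "twist": 0, "fingers": 0.16}, {"dp": [0, 0, 0], "twist": 0, "fingers": 0.16}, {"dp": [0, 0, 0], "twist": 0, "fingers": 0.16}, {"dp": [0, 0, 0], "twist": 0, "fingers": 0.0}, {"dp": [0, 0, 0], "twist": 0, "fingers": 0.0}, {"dp": [0, 0, 0], "twist": 0, "fingers": 0.0}, {"dp": [0, 0, 0], "twist": 0, "fingers": 0.0}]'

```text
time: 8.5
position: [0.6073, 0.2885, -0.003]
orientation: [1.389, 1.082, -1.389]
ft_force: [-0.7, 0.7, -0.2]
width: 0.0006
```

```bash
python3 - <<'E'
from h import *
s=st(); snap('scene','s5'); snap('side','d5'); snap('wrist','w5')
for f in('s5','d5','s3','w5'): print(f,proj(f,s['position']),proj(f,s['position']+[0,0,.02]),proj(f,(.5811,.2949,.0019)))
crop('s5',300,210,400,290,7,'s5a');crop('d5',220,150,290,220,8,'d5a');crop('w5',240,200,330,300,7,'w5a')
E
```

```text
t 8.5 p [ 0.6073  0.2885 -0.003 ] w 0.0006 F [-0.7  0.7 -0.2]
[[ 0.     0.97  -0.245]
 [ 0.    -0.245 -0.97 ]
 [-1.     0.    -0.   ]]
q [0.345 0.773 1.586 0.    0.783 2.163]
s5 [344.7565732  277.61834153] [345.45695451 271.7268338 ] [350.91731931 270.0889436 ]
d5 [255.55979213 187.05872393] [255.16582456 182.48247274] [247.14577253 188.42698068]
s3 [344.7565732  277.61834153] [345.45695451 271.7268338 ] [350.91731931 270.0889436 ]
w5 [283.9876445  241.27982663] [283.95547253 253.61788031] [284.31107036 285.50332979]
```

View pics/s5a.png

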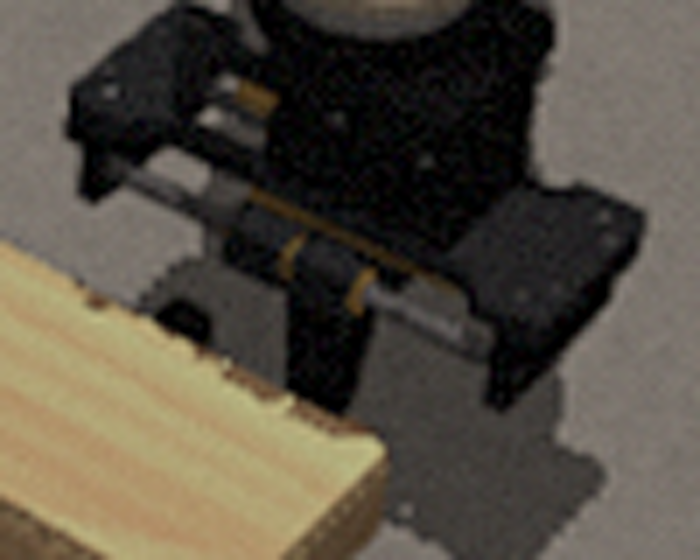

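View pics/d5a.png

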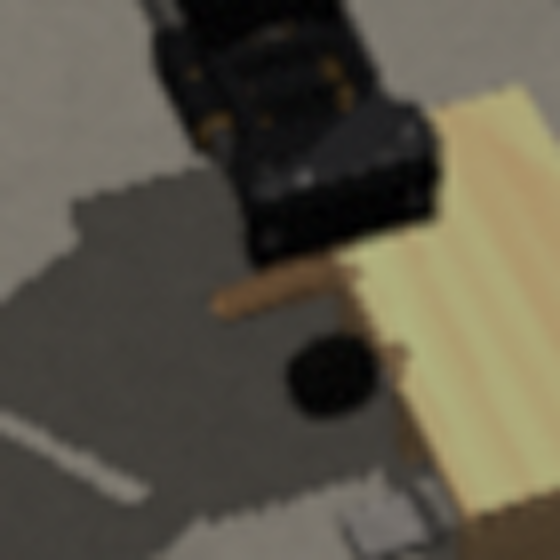

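View pics/w5a.png

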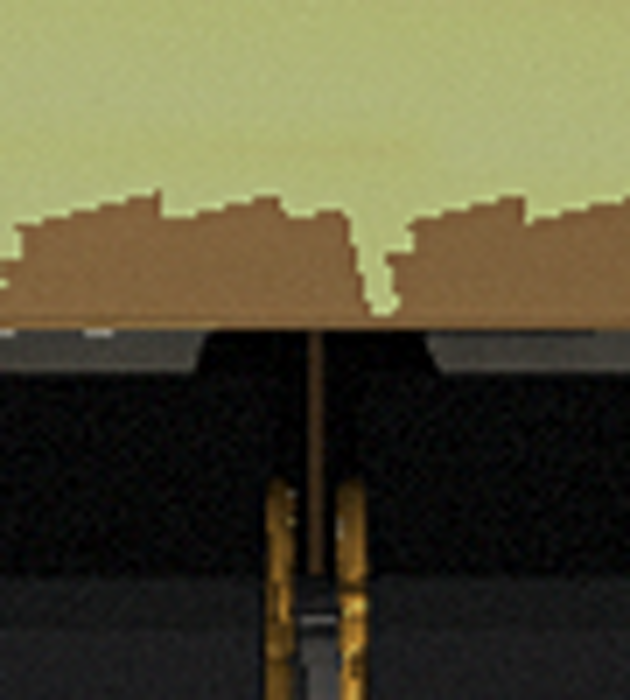

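The image check shows the visible fingertips end about 19 mm above the reported TCP (the fingers close above the blade), so I'll go down further in small steps while watching the force.

Call:
arm_command --deltas '[{"dp": [0, 0, 0], "twist": 0, "fingers": 0.3}, {"dp": [0, 0, 0], "twist": 0, "fingers": 0.3}, {"dp": [0, 0, 0], "twist": 0, "fingers": 0.3}, {"dp": [0, 0, 0], "twist": 0, "fingers": 0.3}, {"dp": [0.003, 0, 0], "twist": 0, "fingers": 0.3}, {"dp": [0.003, 0, 0], "twist": 0, "fingers": 0.3}, {"dp": [0.001, 0, 0], "twist": 0, "fingers": 0.3}, {"dp": [0, 0, 0], "twist": 0, "fingers": 0.3}]'

```text
time: 9.32
position: [0.6071, 0.2884, -0.0105]
orientation: [1.388, 1.082, -1.39]
ft_force: [0.1, -0.5, -0.1]
width: 0.0286
```

```bash
python3 - <<'E'
from h import *
s=st(); snap('scene','s6'); snap('side','d6'); 
for f in('s6','d6'): print(f,proj(f,s['position']),proj(f,s['position']+[0,0,.02]))
crop('s6',300,210,400,290,7,'s6a');crop('d6',220,150,290,220,8,'d6a')
E
```

```text
t 9.32 p [ 0.6071  0.2884 -0.0105] w 0.0286 F [ 0.1 -0.5 -0.1]
[[-0.001  0.97  -0.245]
 [-0.    -0.245 -0.97 ]
 [-1.    -0.001  0.   ]]
q [0.345 0.783 1.589 0.    0.771 2.163]
s6 [344.51008391 279.72997417] [345.20502061 273.8846659 ]
d6 [255.65086172 188.78846648] [255.25992092 184.25598855]
```

View pics/d6a.png

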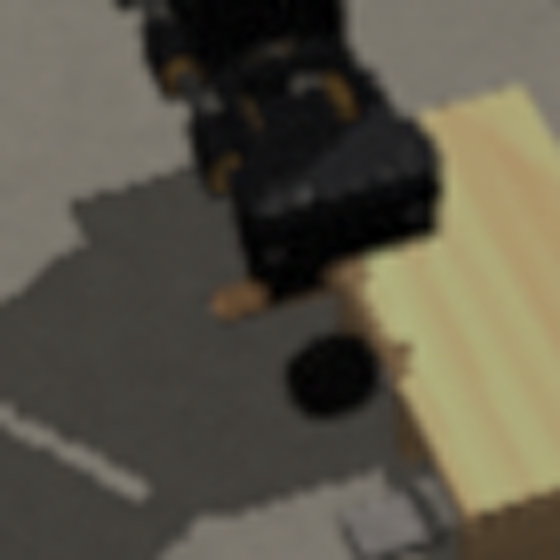

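Call:
arm_command --deltas '[{"dp": [0.001, 0, 0], "twist": 0, "fingers": 0.3}, {"dp": [0.001, 0, 0], "twist": 0, "fingers": 0.3}, {"dp": [0.001, 0, 0], "twist": 0, "fingers": 0.3}, {"dp": [0.001, 0, 0], "twist": 0, "fingers": 0}, {"dp": [0, 0, 0], "twist": 0, "fingers": 0}, {"dp": [0, 0, 0], "twist": 0, "fingers": 0}, {"dp": [0, 0, 0], "twist": 0, "fingers": 0}, {"dp": [0, 0, 0], "twist": 0, "fingers": 0}]'

```text
time: 10.08
position: [0.6073, 0.2885, -0.0139]
orientation: [1.389, 1.082, -1.389]
ft_force: [0.1, -0.2, -0.1]
width: 0.0024
```

Call:
arm_command --deltas '[{"dp": [0, 0, 0], "twist": 0, "fingers": 0}, {"dp": [0, 0, 0], "twist": 0, "fingers": 0}, {"dp": [0, -0.002, 0], "twist": 0, "fingers": 0}, {"dp": [0, -0.004, 0], "twist": 0, "fingers": 0}, {"dp": [0, -0.004, 0], "twist": 0, "fingers": 0}, {"dp": [0, 0, 0], "twist": 0, "fingers": 0}, {"dp": [0, 0, 0], "twist": 0, "fingers": 0}, {"dp": [0, 0, 0], "twist": 0, "fingers": 0}]'

```text
time: 10.75
position: [0.5976, 0.2911, -0.0138]
orientation: [1.389, 1.082, -1.389]
ft_force: [-0.0, 0.1, 0.0]
width: 0.0005
```

```bash
python3 - <<'E'
from h import *
s=st(); snap('scene','s7'); snap('side','d7'); snap('wrist','w7')
crop('s7',300,210,400,290,7,'s7a');crop('d7',220,150,290,220,8,'d7a');crop('w7',200,150,380,300,4,'w7a')
E
```

```text
t 10.75 p [ 0.5976  0.2911 -0.0138] w 0.0005 F [-0.   0.1  0. ]
[[ 0.     0.97  -0.244]
 [ 0.    -0.244 -0.97 ]
 [-1.     0.    -0.   ]]
q [0.354 0.78  1.611 0.    0.751 2.172]
```

View pics/d7a.png

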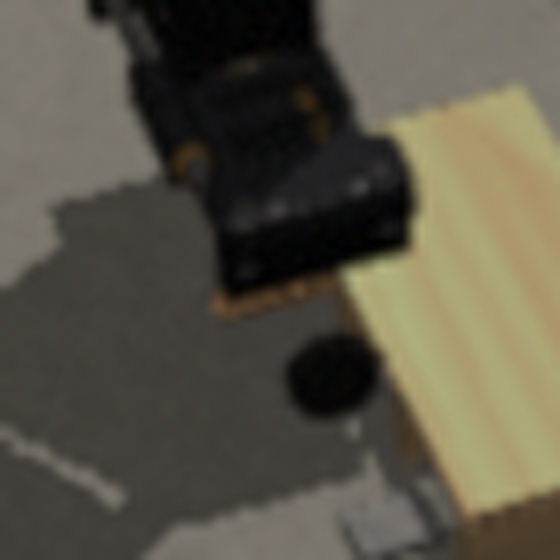

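View pics/w7a.png

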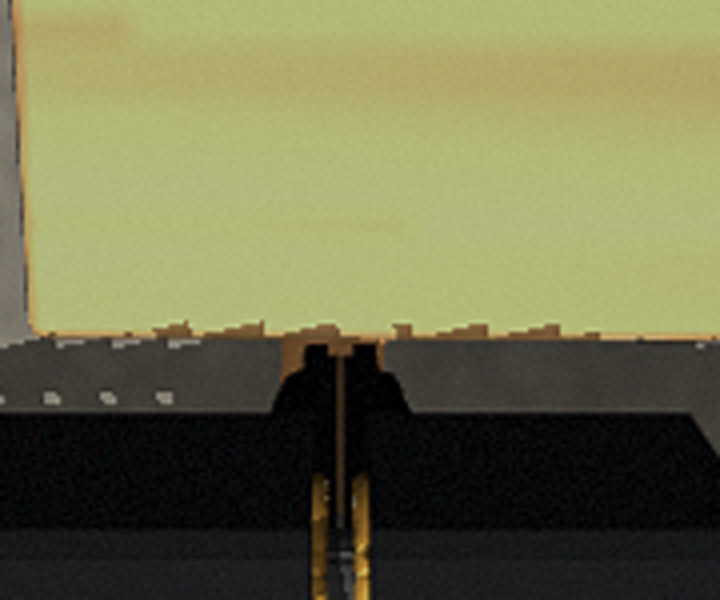

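View pics/s7a.png

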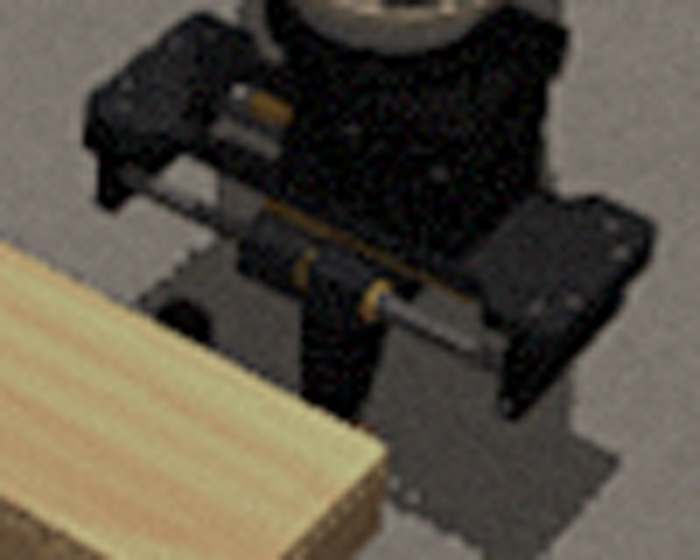

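Call:
arm_command --deltas '[{"dp": [0, 0, 0], "twist": 0, "fingers": 0.25}, {"dp": [0, 0, 0], "twist": 0, "fingers": 0.25}, {"dp": [0, 0, 0], "twist": 0, "fingers": 0.25}, {"dp": [0, 0.005, 0], "twist": 0, "fingers": 0.25}, {"dp": [0, 0.005, 0], "twist": 0, "fingers": 0.25}, {"dp": [0.001, 0, 0], "twist": 0, "fingers": 0.25}, {"dp": [0.001, 0, 0], "twist": 0, "fingers": 0.25}, {"dp": [0.001, 0, 0], "twist": 0, "fingers": 0.25}]'

```text
time: 11.57
position: [0.6075, 0.2885, -0.017]
orientation: [1.389, 1.082, -1.389]
ft_force: [-1.8, 0.8, 0.8]
width: 0.0235
```

Call:
arm_command --deltas '[{"dp": [0.001, 0, 0], "twist": 0, "fingers": 0.25}, {"dp": [0, 0, 0], "twist": 0, "fingers": 0}, {"dp": [0, 0, 0], "twist": 0, "fingers": 0}, {"dp": [0, 0, 0], "twist": 0, "fingers": 0}, {"dp": [0, 0, 0], "twist": 0, "fingers": 0}, {"dp": [0, 0, 0], "twist": 0, "fingers": 0}, {"dp": [0, 0, 0], "twist": 0, "fingers": 0}, {"dp": [0, 0, 0], "twist": 0, "fingers": 0}]'

```text
time: 12.23
position: [0.6077, 0.2888, -0.017]
orientation: [1.39, 1.082, -1.388]
ft_force: [-2.0, 0.3, 7.2]
width: 0.0004
```

```bash
python3 - <<'E'
from h import *
st()
P=np.array([.6071,.2884,0]);a=np.array([.97,-.245,0]);n=np.array([-.245,-.97,0])
for q in(.014,.02,.026):
  for z in (0,.005,.01,.015,.02): print(q,z,np.round(proj('d6',P-a*.012+n*q+[0,0,z]),1))
snap('wrist','w8');crop('w8',200,150,380,300,4,'w8a');snap('side','d8');crop('d8',220,150,290,220,8,'d8a')
E
```

```text
t 12.23 p [ 0.6077  0.2888 -0.017 ] w 0.0004 F [-2.   0.3  7.2]
[[ 0.001  0.97  -0.245]
 [ 0.001 -0.245 -0.97 ]
 [-1.     0.001 -0.001]]
q [0.345 0.792 1.591 0.    0.757 2.163]
0.014 0 [253.3 190.6]
0.014 0.005 [253.2 189.4]
0.014 0.01 [253.1 188.3]
0.014 0.015 [252.9 187.2]
0.014 0.02 [252.8 186. ]
0.02 0 [253.9 191.9]
0.02 0.005 [253.8 190.8]
0.02 0.01 [253.7 189.6]
0.02 0.015 [253.6 188.5]
0.02 0.02 [253.5 187.3]
0.026 0 [254.6 193.3]
0.026 0.005 [254.5 192.1]
0.026 0.01 [254.4 191. ]
0.026 0.015 [254.3 189.8]
0.026 0.02 [254.2 188.7]
```

View pics/d8a.png

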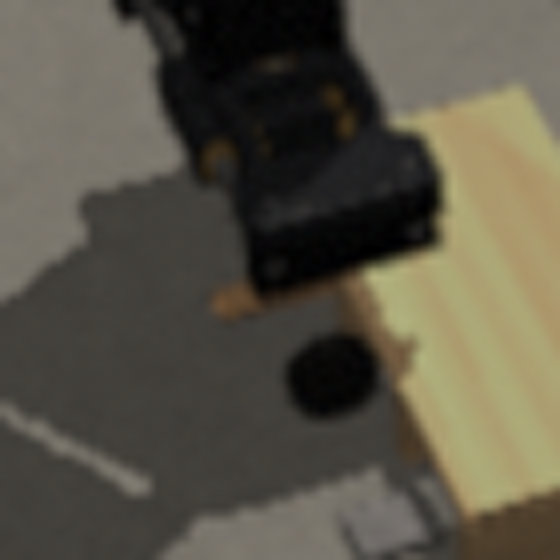

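View pics/w8a.png

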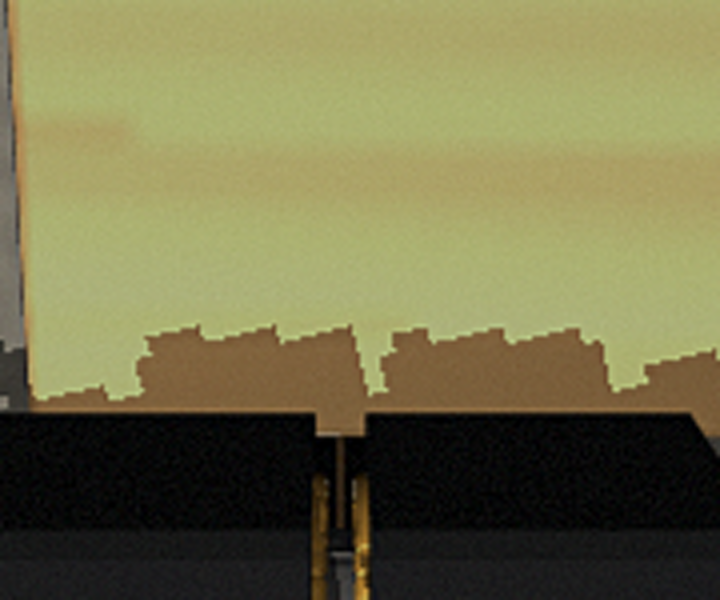

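Call:
arm_command --deltas '[{"dp": [-0.003, -0.001, 0], "twist": 0, "fingers": 0.25}, {"dp": [0, 0, 0], "twist": 0, "fingers": 0.25}, {"dp": [0, 0, 0], "twist": 0, "fingers": 0.25}, {"dp": [0, 0, 0], "twist": 0, "fingers": 0.25}, {"dp": [0.003, 0, 0], "twist": 0, "fingers": 0.25}, {"dp": [0.002, 0, 0], "twist": 0, "fingers": 0.25}, {"dp": [0.001, 0, 0], "twist": 0, "fingers": 0.25}, {"dp": [0, 0, 0], "twist": 0, "fingers": 0.25}]'

```text
time: 13.0
position: [0.6061, 0.2887, -0.0215]
orientation: [1.388, 1.082, -1.39]
ft_force: [0.6, -0.4, -0.5]
width: 0.0236
```

Call:
arm_command --deltas '[{"dp": [0.001, 0, 0], "twist": 0, "fingers": 0.0}, {"dp": [0, 0, 0], "twist": 0, "fingers": 0}, {"dp": [0, 0, 0], "twist": 0, "fingers": 0}, {"dp": [0, 0, 0], "twist": 0, "fingers": 0}, {"dp": [0, 0, 0], "twist": 0, "fingers": 0}, {"dp": [0, 0, 0], "twist": 0, "fingers": 0}, {"dp": [0, -0.002, 0], "twist": 0, "fingers": 0}, {"dp": [0, -0.003, 0], "twist": 0, "fingers": 0}]'

```text
time: 13.67
position: [0.6015, 0.2899, -0.0219]
orientation: [1.389, 1.082, -1.389]
ft_force: [0.8, -0.2, -0.2]
width: 0.0133
```

Call:
arm_command --deltas '[{"dp": [0, -0.006, 0], "twist": 0, "fingers": 0}, {"dp": [0, -0.013, 0], "twist": 0, "fingers": 0}, {"dp": [0, -0.015, 0], "twist": 0, "fingers": 0}, {"dp": [0, -0.015, 0], "twist": 0, "fingers": 0}, {"dp": [0, -0.015, 0], "twist": 0, "fingers": 0}, {"dp": [0, -0.015, 0], "twist": 0, "fingers": 0}, {"dp": [0, -0.013, 0], "twist": 0, "fingers": 0}, {"dp": [0, -0.006, 0], "twist": 0, "fingers": 0}]'

```text
time: 14.33
position: [0.5046, 0.3143, -0.0219]
orientation: [1.388, 1.083, -1.389]
ft_force: [0.0, -0.9, -0.4]
width: 0.0132
```

```bash
python3 - <<'E'
from h import *
st(); snap('side','d9');crop('d9',190,130,330,240,5,'d9a');snap('wrist','w9')
E
```

```text
t 14.33 p [ 0.5046  0.3143 -0.0219] w 0.0132 F [ 0.  -0.9 -0.4]
[[-0.001  0.97  -0.244]
 [-0.    -0.244 -0.97 ]
 [-1.    -0.001  0.   ]]
q [0.446 0.724 1.801 0.    0.617 2.263]
```

View pics/d9a.png

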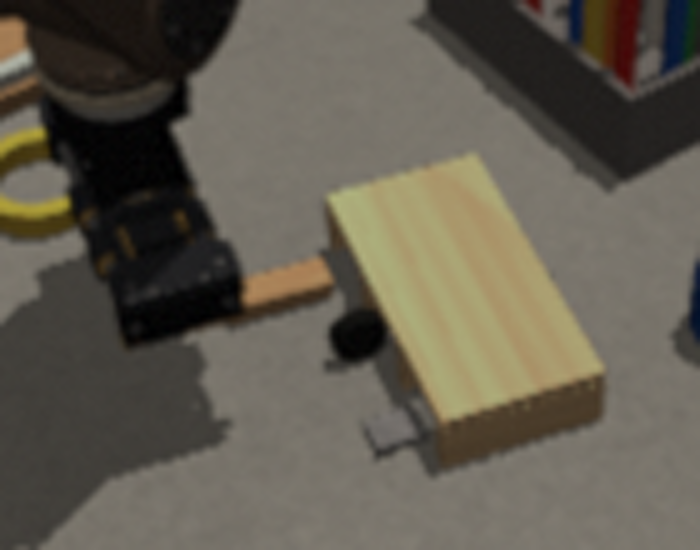

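View pics/w9.png

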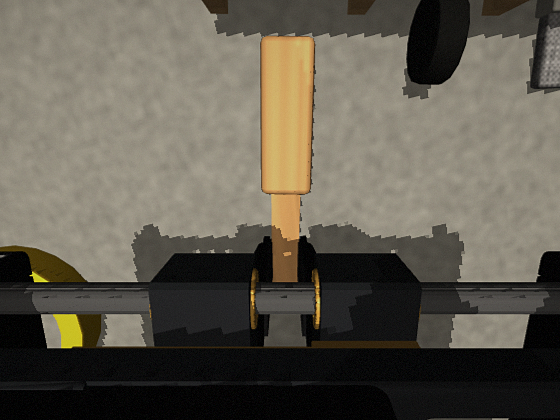

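Call:
arm_command --deltas '[{"dp": [0, 0, 0], "twist": 0, "fingers": 0.4}, {"dp": [0, 0, 0], "twist": 0, "fingers": 0.4}, {"dp": [0, 0, 0], "twist": 0, "fingers": 0.4}, {"dp": [0, 0, 0], "twist": 0, "fingers": 0.4}, {"dp": [0, 0, 0], "twist": 0, "fingers": 0.4}, {"dp": [0, 0.02, 0], "twist": 0, "fingers": 0.4}, {"dp": [0, 0.02, 0], "twist": 0, "fingers": 0.4}, {"dp": [0, 0.021, 0], "twist": 0, "fingers": 0.4}]'

```text
time: 15.1
position: [0.5663, 0.2989, -0.0219]
orientation: [1.389, 1.082, -1.389]
ft_force: [0.2, 0.0, 0.7]
width: 0.0379
```

Call:
arm_command --deltas '[{"dp": [0, 0, 0], "twist": 0, "fingers": 0}, {"dp": [0, 0, 0], "twist": 0, "fingers": 0}, {"dp": [0, 0, 0], "twist": 0, "fingers": 0}, {"dp": [0, 0, 0], "twist": 0, "fingers": 0}, {"dp": [0, 0, 0], "twist": 0, "fingers": 0}, {"dp": [0, 0, 0], "twist": 0, "fingers": 0}, {"dp": [-0.004, 0, 0], "twist": 0, "fingers": 0}, {"dp": [-0.03, 0, 0], "twist": 0, "fingers": 0}]'

```text
time: 15.77
position: [0.5631, 0.2982, 0.0085]
orientation: [1.383, 1.084, -1.395]
ft_force: [-0.6, -0.9, -1.1]
width: 0.0233
```

```bash
python3 - <<'E'
from h import *
st(); snap('side','d10');crop('d10',190,110,330,220,5,'d10a');snap('wrist','w10')
E
```

```text
t 15.77 p [0.5631 0.2982 0.0085] w 0.0233 F [-0.6 -0.9 -1.1]
[[-0.007  0.97  -0.244]
 [-0.003 -0.244 -0.97 ]
 [-1.    -0.006  0.004]]
q [0.383 0.722 1.671 0.    0.756 2.201]
```

View pics/d10a.png

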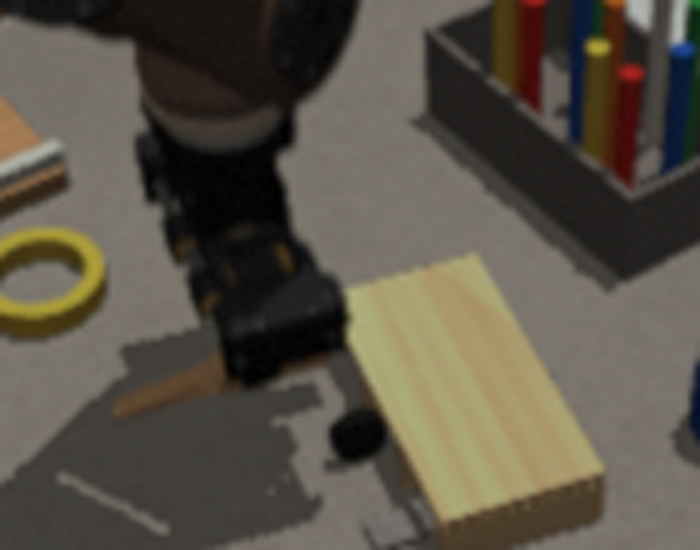

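View pics/w10.png

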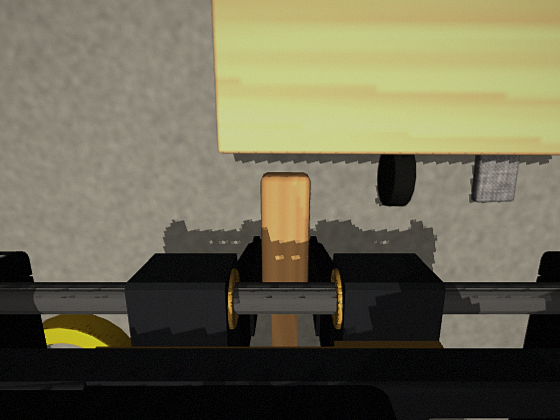

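Call:
arm_command --deltas '[{"dp": [-0.02, 0, 0], "twist": 0, "fingers": 0}, {"dp": [-0.035, 0, 0], "twist": 0, "fingers": 0}, {"dp": [-0.035, 0, 0], "twist": 0, "fingers": 0}, {"dp": [-0.02, 0, 0.03], "twist": 0, "fingers": 0}, {"dp": [-0.015, 0, 0.035], "twist": 0, "fingers": 0}, {"dp": [-0.015, 0, 0.038], "twist": 0, "fingers": 0}, {"dp": [-0.015, 0, 0.038], "twist": 0, "fingers": 0}, {"dp": [-0.015, 0, 0.038], "twist": 0, "fingers": 0}]'

```text
time: 16.53
position: [0.5208, 0.1242, 0.1827]
orientation: [1.388, 1.082, -1.388]
ft_force: [1.4, -0.8, 0.1]
width: 0.0237
```

Call:
arm_command --deltas '[{"dp": [-0.015, 0, 0.038], "twist": 0, "fingers": 0}, {"dp": [-0.005, 0, 0.038], "twist": 0, "fingers": 0}, {"dp": [-0.005, 0, 0.038], "twist": 0, "fingers": 0}, {"dp": [0, 0, 0.038], "twist": 0, "fingers": 0}, {"dp": [0, 0, 0.038], "twist": 0, "fingers": 0}, {"dp": [0, 0, 0.038], "twist": 0, "fingers": 0}, {"dp": [0, 0, 0.02], "twist": 0, "fingers": 0}, {"dp": [0, 0, 0.0], "twist": 0, "fingers": 0}]'

```text
time: 17.2
position: [0.4603, -0.118, 0.2071]
orientation: [1.391, 1.08, -1.391]
ft_force: [0.2, 0.8, -0.4]
width: 0.0237
```

```bash
python3 - <<'E'
from h import *
st(); snap('wrist','w11')
E
```

```text
t 17.2 p [ 0.4603 -0.118   0.2071] w 0.0237 F [ 0.2  0.8 -0.4]
[[ 0.     0.969 -0.248]
 [-0.001 -0.248 -0.969]
 [-1.     0.     0.   ]]
q [-0.39   0.256  1.888 -0.     0.997  1.432]
```

View pics/w11.png

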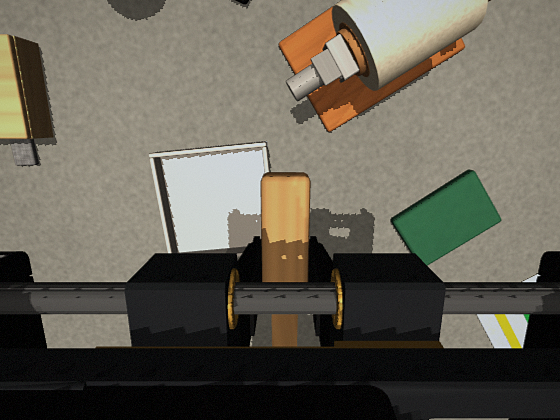

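```bash
python3 - <<'E'
from h import *
from scipy.optimize import least_squares
w=cloud('w11'); c=w.reshape(-1,3)
t=w[180:210,80:140].reshape(-1,3); print('table z',np.nanmedian(t[:,2]))
r=c[(c[:,2]>.11)&(c[:,2]<.14)&(c[:,0]>.5)&(c[:,0]<.7)&(c[:,1]<-.13)]; print(len(r),r.min(0),r.max(0))
def fit(r,rad,z0,y0):
    m=r.mean(0)
    def res(p):
        n=np.array([-np.sin(p[0]),np.cos(p[0])]); d=(r[:,:2]-m[:2])@n-p[1]
        return np.hypot(d,r[:,2]-p[2])-rad
    s=least_squares(res,[y0,0,z0],loss='soft_l1',f_scale=.001)
    n=np.array([-np.sin(s.x[0]),np.cos(s.x[0])]); print('yaw',s.x[0],np.degrees(s.x[0]),'z',s.x[2],'pt',m[:2]+n*s.x[1],np.abs(s.fun).mean()); return s.x[0],m[:2]+n*s.x[1]
y,pt=fit(r,.038,.095,2.0)
a=np.array([np.cos(y),np.sin(y)]); n=np.array([-a[1],a[0]])
d=(c[:,:2]-pt)@n; x=(c[:,:2]-pt)@a
m=(abs(d)<.02)&(c[:,2]>.085)&(x>0)&(x<.2)
for e in np.arange(x[m].min(),x[m].max(),.003):
    k=m&(x>=e)&(x<e+.003)
    if k.any(): print(round(e,4),k.sum(),np.round([np.median(c[k,2]),c[k,2].max(),d[k].min(),d[k].max()],4))
# rod fit
x1=x[m].max(); k=m&(x>x1-.022)&(c[:,2]>.097)&(abs(d)<.012); fit(c[k],.01,.095,y); np.savez('hold.npz',y=y,pt=pt)
crop('w11',260,0,420,140,5,'w11a')
E
```

```text
table z -0.001288062349394603
7931 [ 0.53820031 -0.30398221  0.11000122] [ 0.60482329 -0.16799887  0.13358013]
yaw 1.869925287835462 107.13882699775763 z 0.09321753632893312 pt [ 0.57842921 -0.23331757] 0.002323308151382316
0.0 222 [ 0.1304  0.1336 -0.0163  0.02  ]
0.003 234 [ 0.1306  0.1334 -0.0188  0.0198]
0.006 240 [ 0.1302  0.1335 -0.0199  0.0199]
0.009 250 [ 0.1302  0.1332 -0.0197  0.0199]
0.012 237 [ 0.1303  0.1332 -0.0199  0.0198]
0.015 251 [ 0.13    0.1333 -0.0199  0.0199]
0.018 241 [ 0.1302  0.1327 -0.0197  0.02  ]
0.021 231 [ 0.1301  0.1327 -0.0198  0.0199]
0.024 256 [ 0.1301  0.1332 -0.0199  0.0199]
0.027 630 [ 0.1175  0.1326 -0.0199  0.0199]
0.03 195 [ 0.1111  0.1149 -0.0199  0.0197]
0.033 244 [ 0.1079  0.1156 -0.0194  0.0193]
0.036 165 [ 0.1077  0.1095 -0.0164  0.0164]
0.039 165 [ 0.1077  0.1099 -0.0165  0.0163]
0.042 168 [ 0.108   0.1101 -0.0163  0.0164]
0.045 177 [ 0.1078  0.1096 -0.0161  0.0164]
0.048 154 [ 0.1072  0.1094 -0.0159  0.0161]
0.051 111 [ 0.1083  0.1105 -0.012   0.0119]
0.054 115 [ 0.1096  0.1118 -0.0118  0.0118]
0.057 113 [ 0.1105  0.1125 -0.0121  0.0119]
0.06 113 [ 0.1118  0.114  -0.0118  0.012 ]
0.063 160 [ 0.111   0.1146 -0.0118  0.0118]
0.066 87 [ 0.1021  0.105  -0.0097  0.0099]
0.069 91 [ 0.1022  0.1043 -0.01    0.0099]
0.072 91 [ 0.1023  0.1051 -0.0098  0.01  ]
0.075 88 [ 0.1024  0.1046 -0.0099  0.0101]
0.078 89 [ 0.1021  0.1047 -0.0098  0.0099]
0.081 87 [ 0.1019  0.1052 -0.0098  0.0099]
0.084 86 [ 0.1023  0.1051 -0.0097  0.01  ]
0.087 96 [ 0.1016  0.1044 -0.0098  0.01  ]
0.18 10 [0.3237 0.326  0.0194 0.0199]
0.183 132 [0.3248 0.3277 0.0177 0.02  ]
0.186 262 [0.3257 0.3287 0.0159 0.02  ]
0.189 604 [0.3167 0.328  0.0089 0.02  ]
0.192 382 [0.3138 0.3209 0.0076 0.019 ]
0.195 29 [0.3115 0.3131 0.0072 0.0192]
yaw 1.2077758056451573 69.2004562614803 z 0.3156153769247725 pt [ 0.5031521  -0.05034097] 0.00044387668211238736
```

View pics/w11a.png

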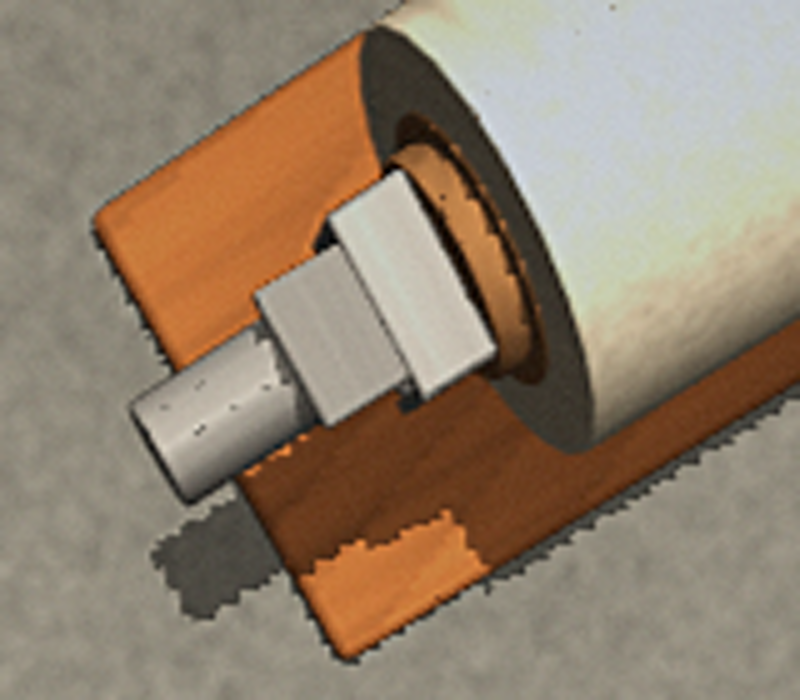

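Call:
arm_command --deltas '[{"dp": [0, 0, 0], "twist": -0.12, "fingers": 0}, {"dp": [0, 0, 0], "twist": -0.12, "fingers": 0}, {"dp": [0, 0, 0], "twist": -0.12, "fingers": 0}, {"dp": [0, 0, 0], "twist": -0.12, "fingers": 0}, {"dp": [0, 0, 0], "twist": -0.12, "fingers": 0}, {"dp": [0, 0, 0], "twist": -0.12, "fingers": 0}, {"dp": [0, 0, 0], "twist": -0.12, "fingers": 0}, {"dp": [0, 0, 0], "twist": -0.12, "fingers": 0}]'

```text
time: 17.92
position: [0.4613, -0.1138, 0.207]
orientation: [0.665, 1.467, -0.664]
ft_force: [0.8, 1.4, -1.0]
width: 0.024
```

Call:
arm_command --deltas '[{"dp": [0, 0, 0], "twist": -0.12, "fingers": 0}, {"dp": [0, 0, 0], "twist": -0.12, "fingers": 0}, {"dp": [0, 0, 0], "twist": -0.12, "fingers": 0}, {"dp": [0, 0, 0], "twist": -0.12, "fingers": 0}, {"dp": [0, 0, 0], "twist": -0.12, "fingers": 0}, {"dp": [0, 0, 0], "twist": -0.12, "fingers": 0}, {"dp": [0, 0, 0], "twist": -0.12, "fingers": 0}, {"dp": [0, 0, 0], "twist": -0.12, "fingers": 0}]'

```text
time: 18.58
position: [0.4613, -0.1138, 0.207]
orientation: [-0.086, 1.569, 0.086]
ft_force: [-0.6, 0.2, -1.4]
width: 0.0232
```

```bash
cat >> h.py <<'E'
seat=np.array([.5661,-.1934]); HY=1.8699; ha=np.array([np.cos(HY),np.sin(HY)]); hn=np.array([-ha[1],ha[0]])
def plan(target,yaw_y=HY):
    "world target xyz; prints needed twist to make tool y point at yaw_y, and dp after that twist"
    s=st(); Rm=R.from_rotvec(s['orientation']).as_matrix(); y=np.arctan2(Rm[1,1],Rm[0,1]); dy=(yaw_y-y+np.pi)%(2*np.pi)-np.pi
    d=np.array(target)-s['position']
    ty=np.array([np.cos(yaw_y),np.sin(yaw_y)]); tz=np.array([ty[1],-ty[0]])
    print('twist',round(-dy,4),'dp',np.round([-d[2],d[:2]@ty,d[:2]@tz],4))
E
python3 - <<'E'
from h import *
w=cloud('w11')
for p in [(286,178),(286,176),(286,200),(266,200),(306,200),(286,171)]: print(p,np.round(w[p[1],p[0]],4))
p0=np.array([.4603,-.118,.2071]); ty=np.array([.969,-.248,0]);print('tail dist',(w[176,286]-p0)@ty)
plan([*(seat+.157*ha),.085+.03])
E
```

```text
(286, 178) [ 0.5033 -0.1301  0.2436]
(286, 176) [ 0.5041 -0.1303  0.2429]
(286, 200) [ 0.4933 -0.1275  0.2451]
(266, 200) [ 0.4957 -0.1183  0.245 ]
(306, 200) [ 0.4906 -0.1367  0.2436]
(286, 171) [ 0.4731 -0.1238 -0.0009]
tail dist 0.04551059759531236
t 18.58 p [ 0.4613 -0.1138  0.207 ] w 0.0232 F [-0.6  0.2 -1.4]
[[ 0.    -0.109  0.994]
 [ 0.     0.994  0.109]
 [-1.     0.     0.   ]]
q [-0.381  0.256  1.888  0.     0.997 -0.491]
twist -0.1899 dp [0.092  0.05   0.0767]
```

Call:
arm_command --deltas '[{"dp": [0, 0, 0], "twist": -0.095, "fingers": 0}, {"dp": [0, 0, 0], "twist": -0.095, "fingers": 0}, {"dp": [0.02, 0.01, 0.0155], "twist": 0, "fingers": 0}, {"dp": [0.02, 0.01, 0.0153], "twist": 0, "fingers": 0}, {"dp": [0.02, 0.01, 0.0153], "twist": 0, "fingers": 0}, {"dp": [0.02, 0.01, 0.0153], "twist": 0, "fingers": 0}, {"dp": [0.012, 0.01, 0.0153], "twist": 0, "fingers": 0}, {"dp": [0, 0, 0], "twist": 0, "fingers": 0}]'

```text
time: 19.25
position: [0.5206, -0.0419, 0.1126]
orientation: [-0.23, 1.561, 0.233]
ft_force: [0.2, -0.0, -0.2]
width: 0.0237
```

```bash
python3 - <<'E'
from h import *
plan([*(seat+.156*ha),.086])
snap('side','d12');snap('scene','s12');crop('d12',290,210,430,320,5,'d12a');crop('s12',140,140,260,240,6,'s12a')
s=manip.observe();p=s['position']; tip=np.array([*(p[:2]-.086*ha),p[2]+.0231])
for f in('d12','s12'): print(f,'tip',proj(f,tip),'rodend top',proj(f,[*(seat+.048*ha),.105]),'tab',proj(f,[*(seat+.024*ha),.111]))
E
```

```text
t 19.25 p [ 0.5206 -0.0419  0.1126] w 0.0237 F [ 0.2 -0.  -0.2]
[[-0.003 -0.291  0.957]
 [ 0.001  0.957  0.291]
 [-1.     0.002 -0.002]]
q [-2.070e-01  4.450e-01  1.891e+00  1.000e-03  8.090e-01 -5.020e-01]
twist -0.0043 dp [ 0.0266 -0.0022 -0.0012]
d12 tip [333.47560711 264.83946169] rodend top [340.79701716 278.09646994] tab [350.6102166  282.42387584]
s12 tip [206.90015875 176.09452563] rodend top [199.78931009 185.70556156] tab [190.81648284 183.13384269]
```

View pics/d12a.png

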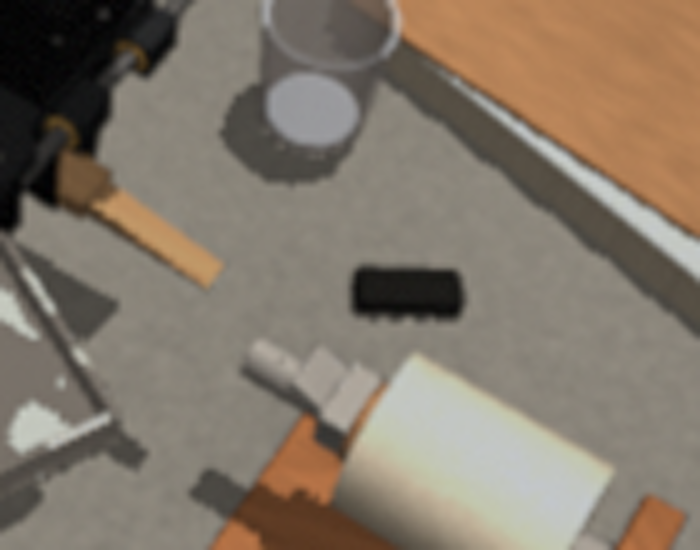

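View pics/s12a.png

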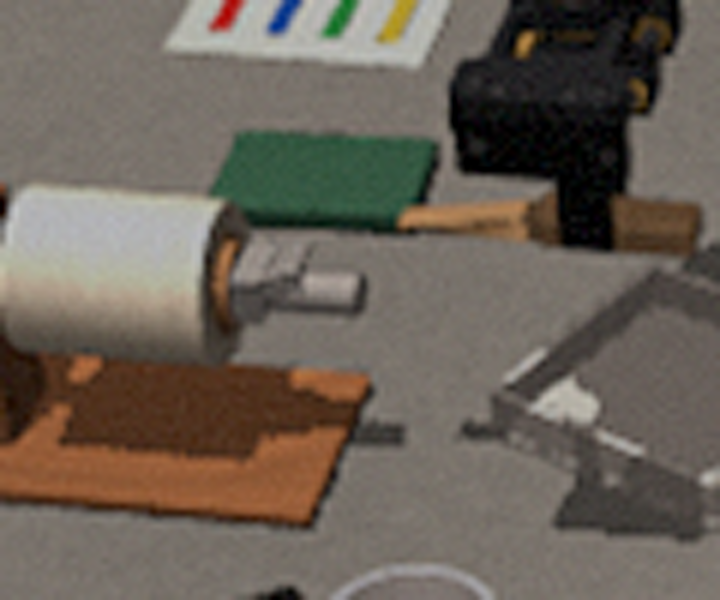

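Call:
arm_command --deltas '[{"dp": [0.007, -0.0022, -0.0012], "twist": -0.0043, "fingers": 0}, {"dp": [0.012, 0, 0], "twist": 0, "fingers": 0}, {"dp": [0.009, 0, 0], "twist": 0, "fingers": 0}, {"dp": [0, 0, 0], "twist": 0, "fingers": 0}, {"dp": [0, -0.008, 0], "twist": 0, "fingers": 0}, {"dp": [0, -0.014, 0], "twist": 0, "fingers": 0}, {"dp": [0, -0.014, 0], "twist": 0, "fingers": 0}, {"dp": [0, 0, 0], "twist": 0, "fingers": 0}]'

```text
time: 20.02
position: [0.5317, -0.0849, 0.0876]
orientation: [-0.232, 1.556, 0.23]
ft_force: [-0.2, -0.4, -0.9]
width: 0.0234
```

```bash
cat > chk.py <<'E'
from h import *
import sys
f=sys.argv[1]
plan([*(seat+(.086+float(sys.argv[2]))*ha),.0846])
snap('side','d'+f);snap('scene','s'+f);crop('d'+f,310,240,390,310,9,'d'+f+'a');crop('s'+f,160,150,230,210,10,'s'+f+'a')
s=manip.observe();p=s['position']; print('tip holder x',(p[:2]-seat)@ha-.086,'lat',(p[:2]-seat)@hn,'underside',p[2]+.0219)
E
python3 chk.py 13 .03
```

```text
t 20.02 p [ 0.5317 -0.0849  0.0876] w 0.0234 F [-0.2 -0.4 -0.9]
[[ 0.002 -0.29   0.957]
 [-0.001  0.957  0.29 ]
 [-1.    -0.001  0.002]]
q [-0.281  0.498  1.879 -0.     0.762 -0.575]
twist -0.0044 dp [0.003  0.0022 0.001 ]
tip holder x 0.029905070109759957 lat 0.0015520104762867075 underside 0.10909812693827539
```

View pics/d13a.png

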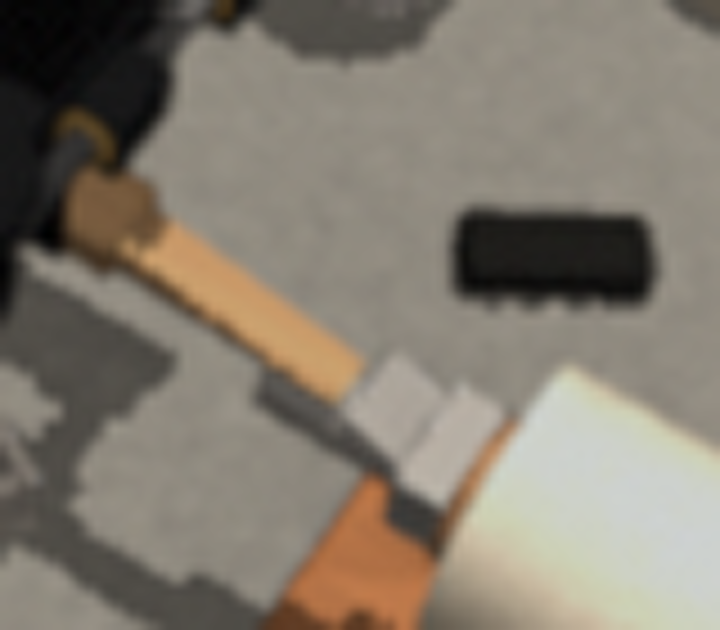

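View pics/s13a.png

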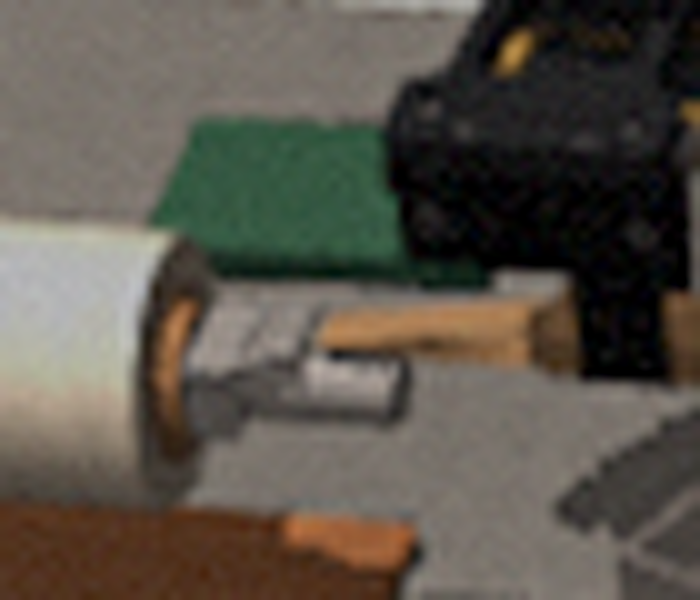

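Call:
arm_command --deltas '[{"dp": [0.0027, 0, 0.0012], "twist": -0.004, "fingers": 0}, {"dp": [0, 0, 0], "twist": 0, "fingers": 0}, {"dp": [0, 0, 0], "twist": 0, "fingers": 0}, {"dp": [0, -0.004, 0], "twist": 0, "fingers": 0}, {"dp": [0, -0.004, 0], "twist": 0, "fingers": 0}, {"dp": [0, -0.004, 0], "twist": 0, "fingers": 0}, {"dp": [0, 0, 0], "twist": 0, "fingers": 0}, {"dp": [0, 0, 0], "twist": 0, "fingers": 0}]'

```text
time: 20.78
position: [0.5349, -0.0933, 0.0843]
orientation: [-0.235, 1.558, 0.235]
ft_force: [-1.2, 0.5, -0.3]
width: 0.0234
```

```bash
python3 chk.py 14 .018
```

```text
t 20.78 p [ 0.5349 -0.0933  0.0843] w 0.0234 F [-1.2  0.5 -0.3]
[[ 0.    -0.295  0.955]
 [ 0.     0.955  0.295]
 [-1.     0.     0.   ]]
q [-0.294  0.509  1.869  0.     0.763 -0.594]
twist 0.0008 dp [-0.0003 -0.0008  0.0003]
tip holder x 0.019110086161639492 lat 0.00028616194732453723 underside 0.10618662266569791
```

View pics/s14a.png

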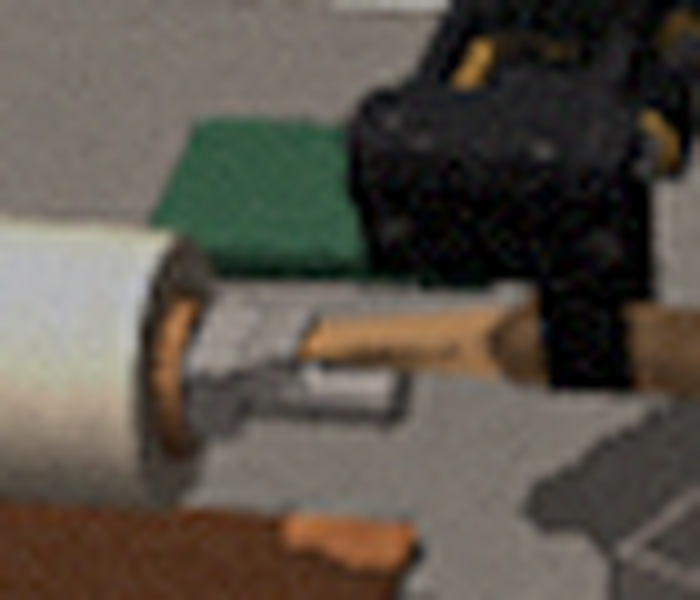

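View pics/d14a.png

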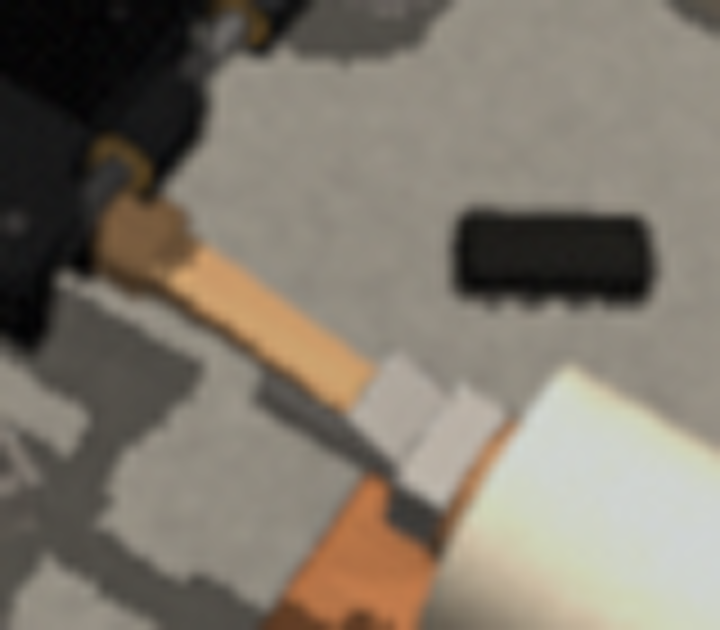

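Call:
arm_command --deltas '[{"dp": [0.0007, 0, 0], "twist": 0, "fingers": 0}, {"dp": [0, -0.002, 0], "twist": 0, "fingers": 0}, {"dp": [0, -0.002, 0], "twist": 0, "fingers": 0}, {"dp": [0, -0.002, 0], "twist": 0, "fingers": 0}, {"dp": [0, -0.002, 0], "twist": 0, "fingers": 0}, {"dp": [0, -0.002, 0], "twist": 0, "fingers": 0}, {"dp": [0, 0, 0], "twist": 0, "fingers": 0}, {"dp": [0, 0, 0], "twist": 0, "fingers": 0}]'

```text
time: 21.55
position: [0.5376, -0.1025, 0.0834]
orientation: [-0.235, 1.559, 0.236]
ft_force: [-1.4, 2.5, -2.1]
width: 0.0241
```

```bash
python3 chk.py 15 .008
```

```text
t 21.55 p [ 0.5376 -0.1025  0.0834] w 0.0241 F [-1.4  2.5 -2.1]
[[-0.001 -0.296  0.955]
 [ 0.     0.955  0.296]
 [-1.     0.001 -0.001]]
q [-0.309  0.516  1.859  0.     0.768 -0.61 ]
twist 0.0012 dp [-0.0012 -0.0013  0.0005]
tip holder x 0.009273520269363997 lat 0.00042759973288890893 underside 0.1053585528874676
```

View pics/s15a.png

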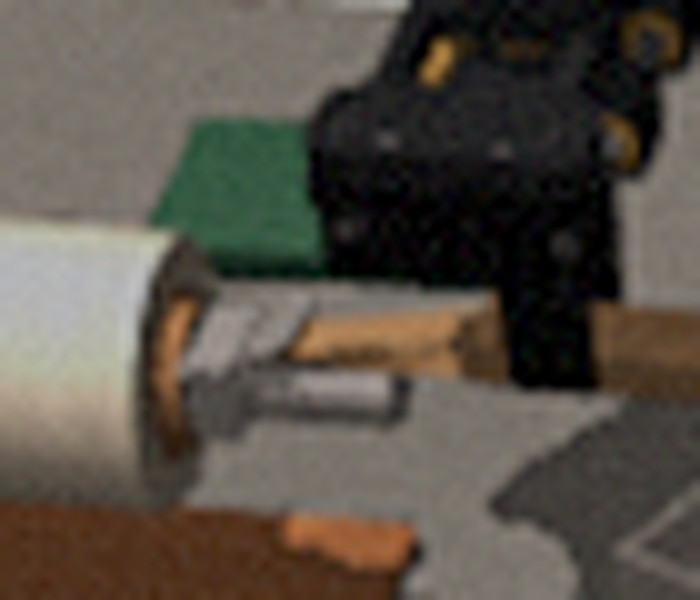

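Clean so far, with a light force of about 2.5 N. I'll keep pushing.

Call:
arm_command --deltas '[{"dp": [0, -0.002, 0], "twist": 0, "fingers": 0}, {"dp": [0, -0.002, 0], "twist": 0, "fingers": 0}, {"dp": [0, -0.001, 0], "twist": 0, "fingers": 0}, {"dp": [0, -0.001, 0], "twist": 0, "fingers": 0}, {"dp": [0, -0.001, 0], "twist": 0, "fingers": 0}, {"dp": [0, -0.001, 0], "twist": 0, "fingers": 0}, {"dp": [0, 0, 0], "twist": 0, "fingers": 0}, {"dp": [0, 0, 0], "twist": 0, "fingers": 0}]'

```text
time: 22.32
position: [0.5397, -0.1095, 0.0834]
orientation: [-0.235, 1.559, 0.237]
ft_force: [-1.5, 6.5, -2.4]
width: 0.0241
```

```bash
python3 chk.py 16 .0
```

```text
t 22.32 p [ 0.5397 -0.1095  0.0834] w 0.0241 F [-1.5  6.5 -2.4]
[[-0.001 -0.296  0.955]
 [ 0.001  0.955  0.296]
 [-1.     0.002 -0.001]]
q [-3.21e-01  5.20e-01  1.85e+00  1.00e-03  7.73e-01 -6.22e-01]
twist 0.0012 dp [-0.0012 -0.0019  0.0005]
tip holder x 0.0019377081337635382 lat 0.0004884666887708071 underside 0.10534891234666635
```

View pics/s16a.png

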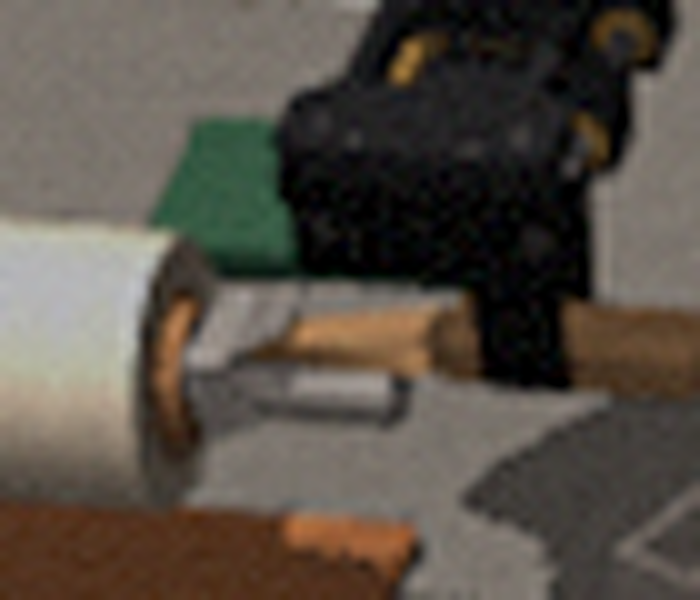

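Call:
arm_command --deltas '[{"dp": [0, -0.001, 0], "twist": 0, "fingers": 0}, {"dp": [0, -0.001, 0], "twist": 0, "fingers": 0}, {"dp": [0, -0.001, 0], "twist": 0, "fingers": 0}, {"dp": [0, -0.001, 0], "twist": 0, "fingers": 0}, {"dp": [0, -0.001, 0], "twist": 0, "fingers": 0}, {"dp": [0, -0.001, 0], "twist": 0, "fingers": 0}, {"dp": [0, 0, 0], "twist": 0, "fingers": 0}, {"dp": [0, 0, 0], "twist": 0, "fingers": 0}]'

```text
time: 23.08
position: [0.5403, -0.1133, 0.0833]
orientation: [-0.232, 1.561, 0.239]
ft_force: [-5.4, 18.9, 1.7]
width: 0.0237
```

```bash
python3 chk.py 17 -.006
```

```text
t 23.08 p [ 0.5403 -0.1133  0.0833] w 0.0237 F [-5.4 18.9  1.7]
[[-0.004 -0.296  0.955]
 [ 0.004  0.955  0.296]
 [-1.     0.005 -0.003]]
q [-0.328  0.523  1.845  0.004  0.78  -0.631]
twist 0.0013 dp [-0.0013 -0.0041  0.0011]
tip holder x -0.0018885493902155853 lat 0.001055256505301771 underside 0.10514722637278656
```

View pics/s17a.png

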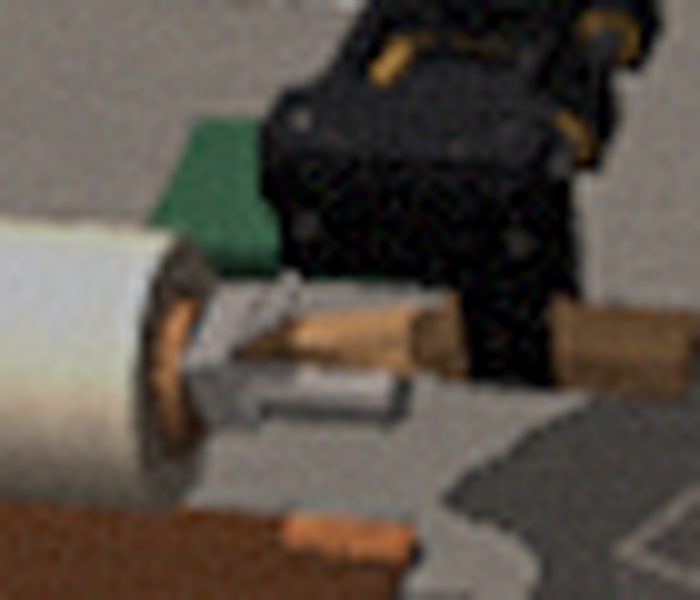

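View pics/d17a.png

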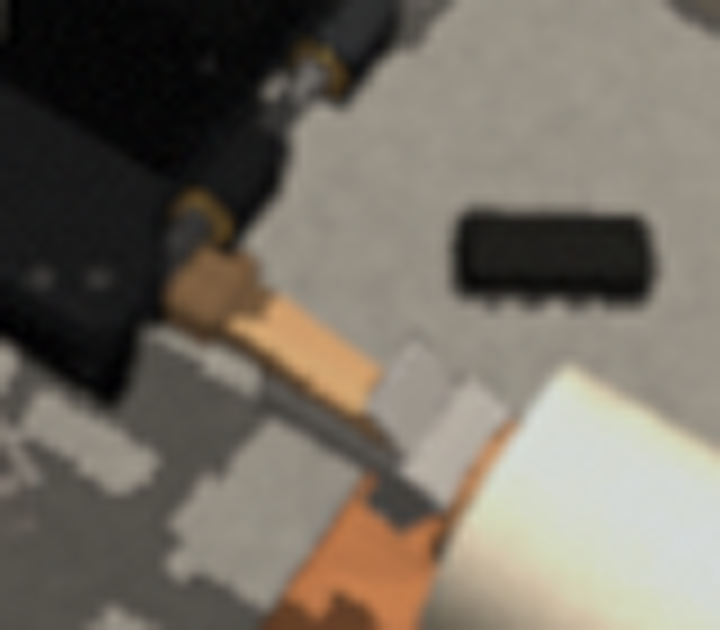

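Call:
arm_command --deltas '[{"dp": [0, -0.001, 0.0005], "twist": 0, "fingers": 0}, {"dp": [0, -0.001, 0], "twist": 0, "fingers": 0}, {"dp": [0, -0.001, 0], "twist": 0, "fingers": 0}, {"dp": [0, 0, 0], "twist": 0, "fingers": 0}, {"dp": [0, 0, 0], "twist": 0, "fingers": 0}, {"dp": [0, 0, 0], "twist": 0, "fingers": 0}, {"dp": [0, 0, 0], "twist": 0, "fingers": 0}, {"dp": [0, 0, 0], "twist": 0, "fingers": 0}]'

```text
time: 23.85
position: [0.5405, -0.1146, 0.0831]
orientation: [-0.23, 1.564, 0.241]
ft_force: [-8.4, 27.8, 6.6]
width: 0.024
```

```bash
python3 chk.py 18 -.009
```

```text
t 23.85 p [ 0.5405 -0.1146  0.0831] w 0.024 F [-8.4 27.8  6.6]
[[-0.007 -0.296  0.955]
 [ 0.006  0.955  0.296]
 [-1.     0.008 -0.004]]
q [-0.33   0.524  1.841  0.005  0.784 -0.634]
twist 0.001 dp [-0.0015 -0.0058  0.0012]
tip holder x -0.0031474293322760055 lat 0.0012155364046669563 underside 0.10504325435161507
```

View pics/s18a.png

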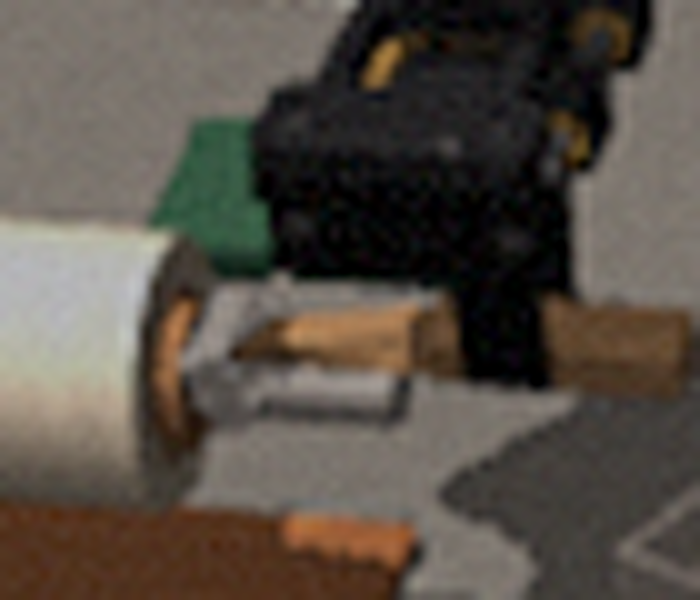

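```bash
python3 - <<'E'
from h import *
for xx in (.0545,.058,.0605,.064):
  for l in(-.012,.012):
    print(xx,l,[np.round((proj('s18',[*(seat+xx*ha+l*hn),z])-[160,150])*10) for z in(.105,.121)], [np.round((proj('d18',[*(seat+xx*ha+l*hn),z])-[310,240])*9) for z in(.105,.121)])
w=cloud('d18')
E
```

```text
0.0545 -0.012 [array([410., 385.]), array([404., 335.])] [array([280., 295.]), array([287., 261.])]
0.0545 0.012 [array([433., 334.]), array([428., 284.])] [array([229., 363.]), array([235., 329.])]
0.058 -0.012 [array([423., 386.]), array([417., 336.])] [array([268., 288.]), array([274., 254.])]
0.058 0.012 [array([446., 335.]), array([440., 285.])] [array([216., 356.]), array([223., 322.])]
0.0605 -0.012 [array([432., 386.]), array([426., 336.])] [array([259., 283.]), array([266., 248.])]
0.0605 0.012 [array([455., 336.]), array([449., 286.])] [array([208., 351.]), array([214., 317.])]
0.064 -0.012 [array([445., 387.]), array([439., 337.])] [array([247., 276.]), array([253., 241.])]
0.064 0.012 [array([468., 337.]), array([462., 287.])] [array([196., 343.]), array([201., 309.])]
```

View pics/d18a.png

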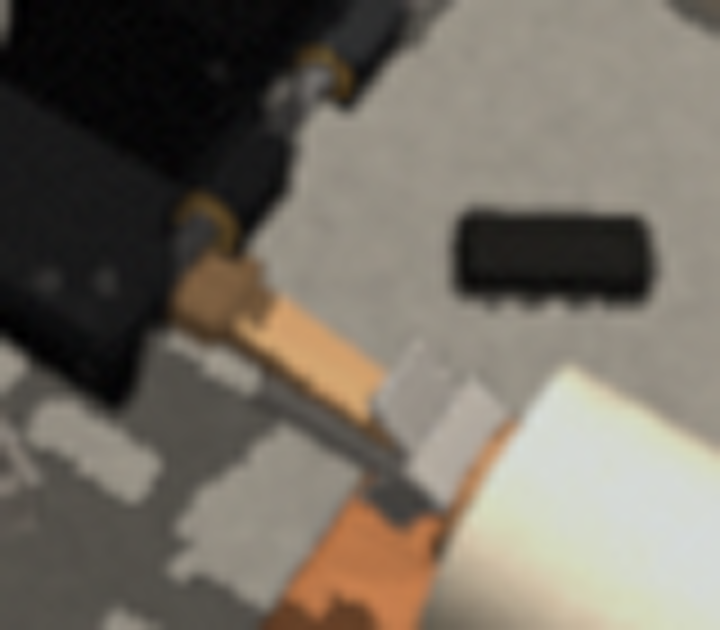

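Call:
arm_command --deltas '[{"dp": [0, 0.002, 0], "twist": 0, "fingers": 0}, {"dp": [0, 0.002, 0], "twist": 0, "fingers": 0}, {"dp": [-0.001, 0, 0], "twist": 0, "fingers": 0}, {"dp": [-0.002, 0, 0], "twist": 0, "fingers": 0}, {"dp": [-0.002, 0, 0], "twist": 0, "fingers": 0}, {"dp": [-0.002, 0, 0], "twist": 0, "fingers": 0}, {"dp": [0, 0, 0], "twist": 0, "fingers": 0}, {"dp": [0, 0, 0], "twist": 0, "fingers": 0}]'

```text
time: 24.62
position: [0.5428, -0.1154, 0.0911]
orientation: [-0.237, 1.556, 0.235]
ft_force: [-0.8, -0.4, -0.8]
width: 0.0237
```

```bash
python3 chk.py 19 -.005
```

```text
t 24.62 p [ 0.5428 -0.1154  0.0911] w 0.0237 F [-0.8 -0.4 -0.8]
[[ 0.002 -0.296  0.955]
 [-0.001  0.955  0.296]
 [-1.    -0.001  0.001]]
q [-0.328  0.513  1.836 -0.     0.792 -0.628]
twist 0.0012 dp [ 0.0065 -0.0004 -0.0007]
tip holder x -0.004397031008298344 lat -0.0005909392168841802 underside 0.11279970959024675
```

View pics/s19a.png

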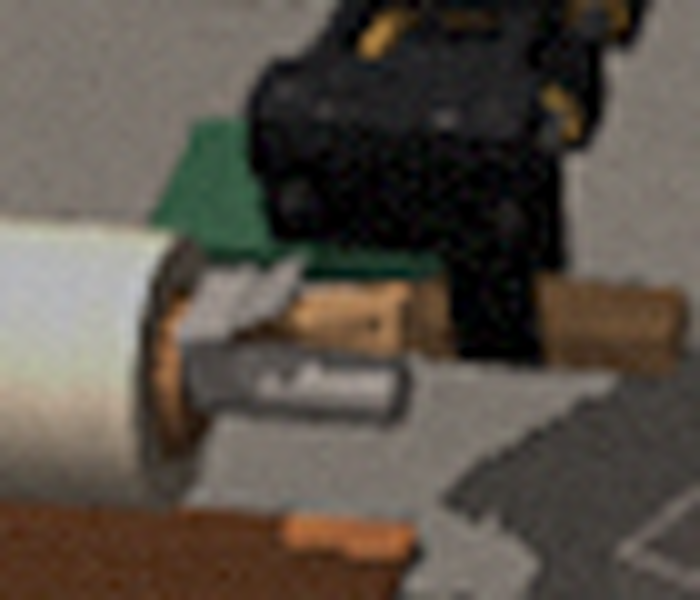

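Call:
arm_command --deltas '[{"dp": [-0.002, 0, 0], "twist": 0, "fingers": 0}, {"dp": [-0.003, 0, 0], "twist": 0, "fingers": 0}, {"dp": [-0.004, 0, 0], "twist": 0, "fingers": 0}, {"dp": [-0.005, 0, 0], "twist": 0, "fingers": 0}, {"dp": [-0.006, 0, 0], "twist": 0, "fingers": 0}, {"dp": [-0.006, 0, 0], "twist": 0, "fingers": 0}, {"dp": [-0.005, 0, 0], "twist": 0, "fingers": 0}, {"dp": [-0.003, 0, 0], "twist": 0, "fingers": 0}]'

```text
time: 25.38
position: [0.5424, -0.1149, 0.1256]
orientation: [-0.236, 1.557, 0.235]
ft_force: [0.1, -0.1, -1.1]
width: 0.0236
```

```bash
python3 chk.py 20 -.005
```

```text
t 25.38 p [ 0.5424 -0.1149  0.1256] w 0.0236 F [ 0.1 -0.1 -1.1]
[[ 0.001 -0.296  0.955]
 [-0.     0.955  0.296]
 [-1.    -0.001  0.001]]
q [-0.328  0.466  1.804  0.     0.871 -0.628]
twist 0.0013 dp [ 0.041  -0.001  -0.0005]
tip holder x -0.003994722454210106 lat -0.0005136074629537312 underside 0.1472007182322815
```

View pics/s20a.png

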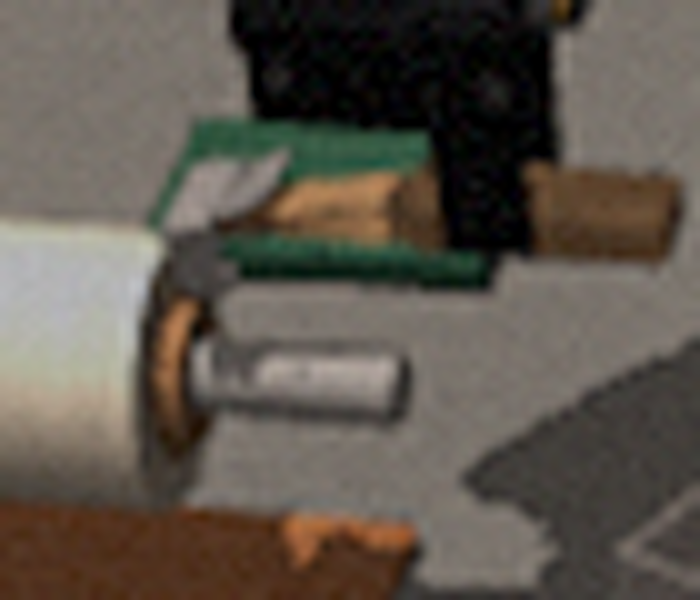

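View pics/d20a.png

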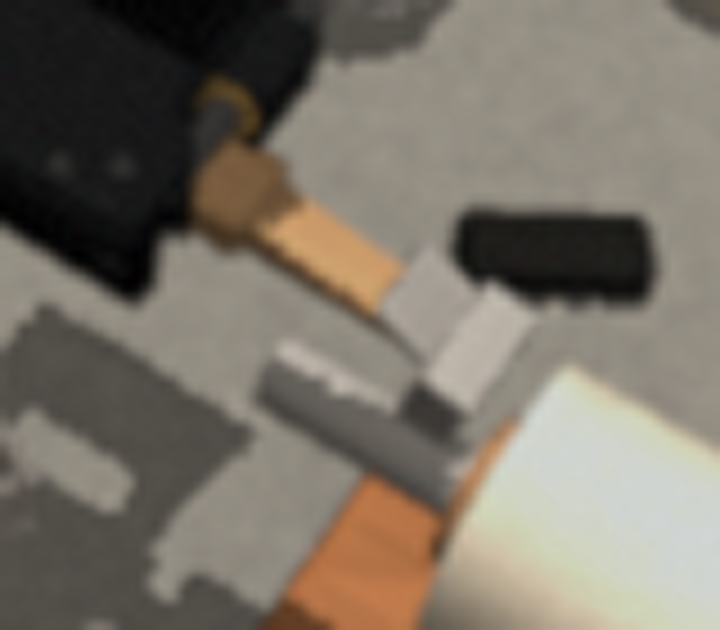

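```bash
python3 - <<'E'
from h import *
w=cloud('w11'); c=w.reshape(-1,3)
im=load('w11')[0].reshape(-1,3)
m=(c[:,2]>.018)&(c[:,2]<.034)&(c[:,0]>.37)&(c[:,0]<.56)&(c[:,1]>-.13)&(c[:,1]<.06)
q=c[m]; print(m.sum(),cv2.minAreaRect((q[:,:2]*1000).astype(np.float32)))
for n,p in dict(TL=(151,154),TR=(268,143),BL=(170,250),tl=(153,157)).items(): print(n,p,np.round(w[p[1],p[0]],4))
cup=cloud('s0')
plan([.4742,.0679,.15],np.radians(81.7))
E
```

```text
1399 ((459.4578857421875, -36.811859130859375), (130.00515747070312, 129.75123596191406), 81.14926147460938)
TL (151, 154) [0.5317 0.014  0.0268]
TR (268, 143) [ 0.5101 -0.1115 -0.0011]
BL (170, 250) [0.4199 0.0315 0.0251]
tl (153, 157) [0.5281 0.0131 0.0267]
t 25.48 p [ 0.5424 -0.1149  0.1253] w 0.0237 F [ 0.4 -0.8 -0.6]
[[ 0.001 -0.296  0.955]
 [-0.     0.955  0.296]
 [-1.    -0.001  0.001]]
q [-0.328  0.466  1.805  0.     0.87  -0.628]
twist 0.4453 dp [-0.0247  0.171  -0.0939]
```

Call:
arm_command --deltas '[{"dp": [-0.004, 0, 0], "twist": 0, "fingers": 0}, {"dp": [-0.008, 0, 0], "twist": 0, "fingers": 0}, {"dp": [-0.008, 0, 0], "twist": 0.02, "fingers": 0}, {"dp": [-0.005, 0, 0], "twist": 0.04, "fingers": 0}, {"dp": [0, 0.002, 0], "twist": 0.06, "fingers": 0}, {"dp": [0, 0.004, 0], "twist": 0.06, "fingers": 0}, {"dp": [0, 0.007, 0], "twist": 0.06, "fingers": 0}, {"dp": [0, 0.01, 0], "twist": 0.06, "fingers": 0}]'

```text
time: 26.15
position: [0.5397, -0.0922, 0.1504]
orientation: [0.003, 1.57, -0.004]
ft_force: [-0.2, 0.3, -0.9]
width: 0.0238
```

```bash
cat >> h.py <<'E'
dc=np.array([.4595,-.0368]); DY=np.radians(81.15); dv=np.array([np.cos(DY),np.sin(DY)])
E
python3 - <<'E'
from h import *
plan([*(dc+.105*dv),.15],DY)
E
```

```text
t 26.15 p [ 0.5397 -0.0922  0.1504] w 0.0238 F [-0.2  0.3 -0.9]
[[ 0.001  0.004  1.   ]
 [-0.     1.    -0.004]
 [-1.    -0.     0.001]]
q [-0.29   0.425  1.795  0.     0.921 -0.286]
twist 0.1502 dp [ 0.0004  0.1474 -0.0877]
```

Call:
arm_command --deltas '[{"dp": [0, 0.008, -0.003], "twist": 0.05, "fingers": 0}, {"dp": [0, 0.01, -0.006], "twist": 0.05, "fingers": 0}, {"dp": [0, 0.012, -0.008], "twist": 0.05, "fingers": 0}, {"dp": [0, 0.014, -0.01], "twist": 0, "fingers": 0}, {"dp": [0, 0.016, -0.01], "twist": 0, "fingers": 0}, {"dp": [0, 0.016, -0.01], "twist": 0, "fingers": 0}, {"dp": [0, 0.014, -0.009], "twist": 0, "fingers": 0}, {"dp": [0, 0.011, -0.007], "twist": 0, "fingers": 0}]'

```text
time: 26.82
position: [0.489, 0.0171, 0.1503]
orientation: [0.118, 1.567, -0.118]
ft_force: [0.4, -0.2, -1.5]
width: 0.0238
```

```bash
python3 - <<'E'
from h import *
plan([*(dc+.105*dv),.15],DY)
snap('side','d21');snap('scene','s21')
crop('d21',220,180,340,300,5,'d21a');crop('s21',190,100,330,230,5,'s21a')
E
```

```text
t 26.82 p [0.489  0.0171 0.1503] w 0.0238 F [ 0.4 -0.2 -1.5]
[[ 0.001  0.15   0.989]
 [ 0.     0.989 -0.15 ]
 [-1.     0.     0.001]]
q [-0.1    0.348  1.93   0.     0.862  0.05 ]
twist 0.0043 dp [ 0.0003  0.0472 -0.0208]
```

View pics/d21a.png

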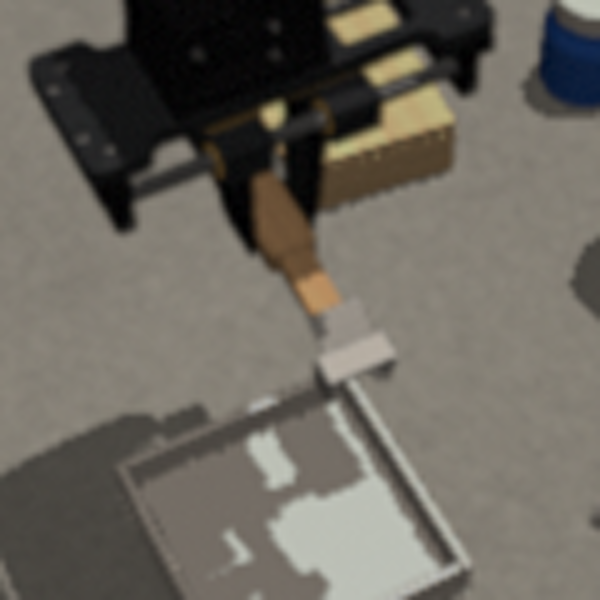

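View pics/s21a.png

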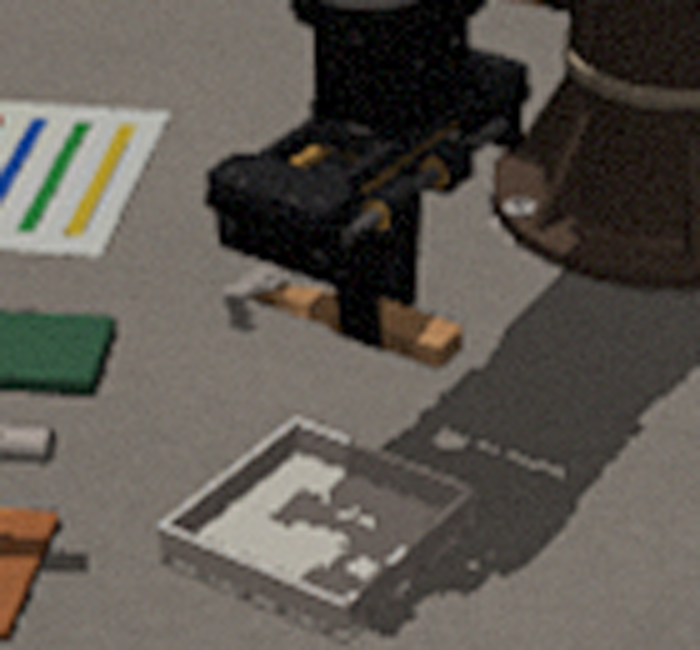

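Call:
arm_command --deltas '[{"dp": [0, 0.009, -0.005], "twist": 0.004, "fingers": 0}, {"dp": [0.002, 0.01, -0.005], "twist": 0, "fingers": 0}, {"dp": [0.005, 0.01, -0.005], "twist": 0, "fingers": 0}, {"dp": [0.008, 0.009, -0.004], "twist": 0, "fingers": 0}, {"dp": [0.011, 0.006, -0.002], "twist": 0, "fingers": 0}, {"dp": [0.014, 0.003, 0], "twist": 0, "fingers": 0}, {"dp": [0.014, 0, 0], "twist": 0, "fingers": 0}, {"dp": [0.014, 0, 0], "twist": 0, "fingers": 0}]'

```text
time: 27.58
position: [0.4754, 0.0665, 0.0803]
orientation: [0.12, 1.568, -0.12]
ft_force: [-0.1, -1.1, -1.8]
width: 0.0236
```

Call:
arm_command --deltas '[{"dp": [0.014, 0, 0], "twist": 0, "fingers": 0}, {"dp": [0.012, 0, 0], "twist": 0, "fingers": 0}, {"dp": [0.009, 0, 0], "twist": 0, "fingers": 0}, {"dp": [0.006, 0, 0], "twist": 0, "fingers": 0}, {"dp": [0.003, 0, 0], "twist": 0, "fingers": 0}, {"dp": [0, 0, 0], "twist": 0, "fingers": 0}, {"dp": [0, 0, 0], "twist": 0, "fingers": 0}, {"dp": [0, 0, 0], "twist": 0, "fingers": 0}]'

```text
time: 28.25
position: [0.4761, 0.0658, 0.0381]
orientation: [0.121, 1.567, -0.12]
ft_force: [-0.2, 0.1, -1.8]
width: 0.0233
```

```bash
python3 - <<'E'
from h import *
plan([*(dc+.105*dv),.0105],DY)
snap('side','d22');snap('scene','s22')
crop('d22',220,200,340,320,5,'d22a');crop('s22',200,140,320,240,6,'s22a')
s=manip.observe();p=s['position'];z=p[2]+.0219
for f,(ox,oy,k) in dict(d22=(220,200,5),s22=(200,140,6)).items():
  print(f,'tip',np.round((proj(f,[*(p[:2]-.087*dv),z])-[ox,oy])*k),'inner wall top mid',np.round((proj(f,[*(dc+.060*dv),.028])-[ox,oy])*k))
E
```

```text
t 28.25 p [0.4761 0.0658 0.0381] w 0.0233 F [-0.2  0.1 -1.8]
[[ 0.001  0.153  0.988]
 [ 0.     0.988 -0.153]
 [-1.     0.     0.001]]
q [-0.     0.52   2.055  0.     0.566  0.153]
twist 0.0009 dp [ 0.0276  0.0011 -0.0006]
d22 tip [275. 348.] inner wall top mid [237. 317.]
s22 tip [347. 322.] inner wall top mid [426. 408.]
```

View pics/d22a.png

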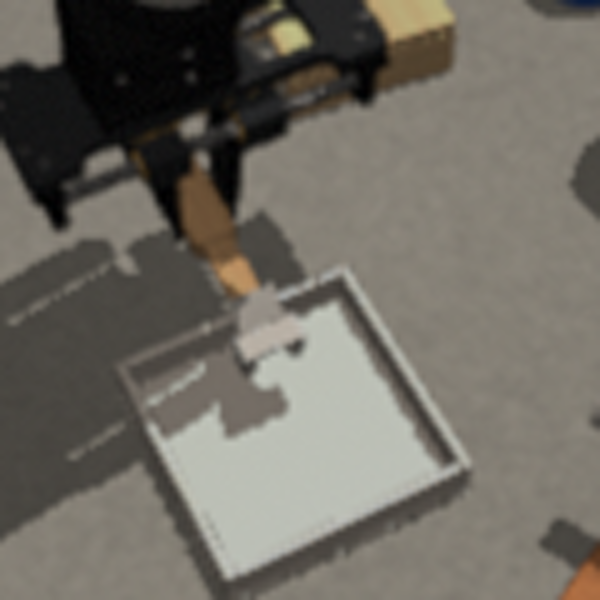

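View pics/s22a.png

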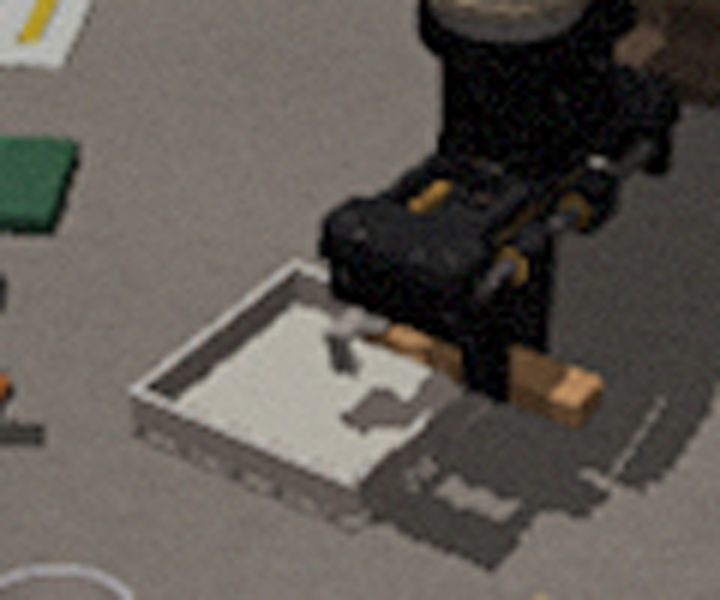

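Call:
arm_command --deltas '[{"dp": [0.003, 0, 0], "twist": 0, "fingers": 0}, {"dp": [0.006, 0, 0], "twist": 0, "fingers": 0}, {"dp": [0.007, 0, 0], "twist": 0, "fingers": 0}, {"dp": [0.006, 0, 0], "twist": 0, "fingers": 0}, {"dp": [0.0035, 0, 0], "twist": 0, "fingers": 0}, {"dp": [0.001, 0, 0], "twist": 0, "fingers": 0}, {"dp": [0, 0, 0], "twist": 0, "fingers": 0}, {"dp": [0, 0, 0], "twist": 0, "fingers": 0}]'

```text
time: 29.02
position: [0.4758, 0.0657, 0.0111]
orientation: [0.121, 1.567, -0.121]
ft_force: [0.4, 0.1, -1.1]
width: 0.0238
```

```bash
cat > ck2.py <<'E'
from h import *
import sys
f=sys.argv[1]
plan([*(dc+.105*dv),.0105],DY)
snap('side','d'+f);snap('scene','s'+f)
crop('d'+f,220,200,340,320,5,f'd{f}a');crop('s'+f,200,140,320,240,6,f's{f}a')
E
python3 ck2.py 23
```

```text
t 29.02 p [0.4758 0.0657 0.0111] w 0.0238 F [ 0.4  0.1 -1.1]
[[-0.     0.153  0.988]
 [ 0.     0.988 -0.153]
 [-1.     0.    -0.   ]]
q [-0.     0.571  2.072  0.     0.499  0.153]
twist 0.0008 dp [ 0.0006  0.0012 -0.0004]
```

View pics/s23a.png

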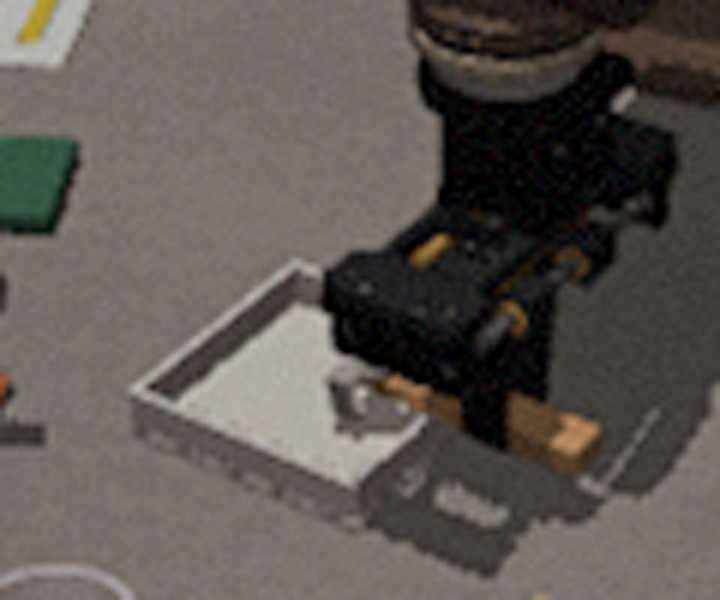

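Call:
arm_command --deltas '[{"dp": [0, 0.004, 0], "twist": 0, "fingers": 0}, {"dp": [0, 0.006, 0], "twist": 0, "fingers": 0}, {"dp": [0, 0.006, 0], "twist": 0, "fingers": 0}, {"dp": [0, 0.006, 0], "twist": 0, "fingers": 0}, {"dp": [0, 0.005, 0], "twist": 0, "fingers": 0}, {"dp": [0, 0.004, 0], "twist": 0, "fingers": 0}, {"dp": [0, 0.004, 0], "twist": 0, "fingers": 0}, {"dp": [0, 0.003, 0], "twist": 0, "fingers": 0}]'

```text
time: 29.78
position: [0.4817, 0.1038, 0.0111]
orientation: [0.12, 1.567, -0.12]
ft_force: [-0.1, -0.9, -0.8]
width: 0.0242
```

```bash
python3 ck2.py 24
```

```text
t 29.78 p [0.4817 0.1038 0.0111] w 0.0242 F [-0.1 -0.9 -0.8]
[[ 0.     0.153  0.988]
 [ 0.     0.988 -0.153]
 [-1.     0.     0.   ]]
q [0.078 0.581 2.042 0.    0.519 0.231]
twist 0.0012 dp [ 0.0006 -0.0373 -0.0003]
```

View pics/d24a.png

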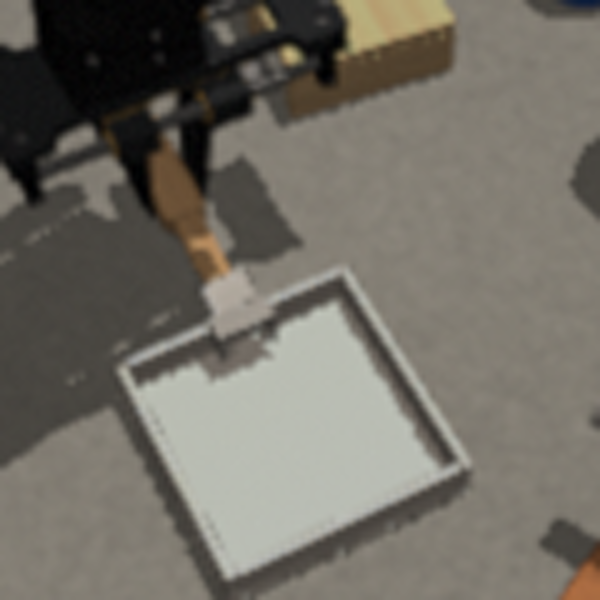

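View pics/s24a.png

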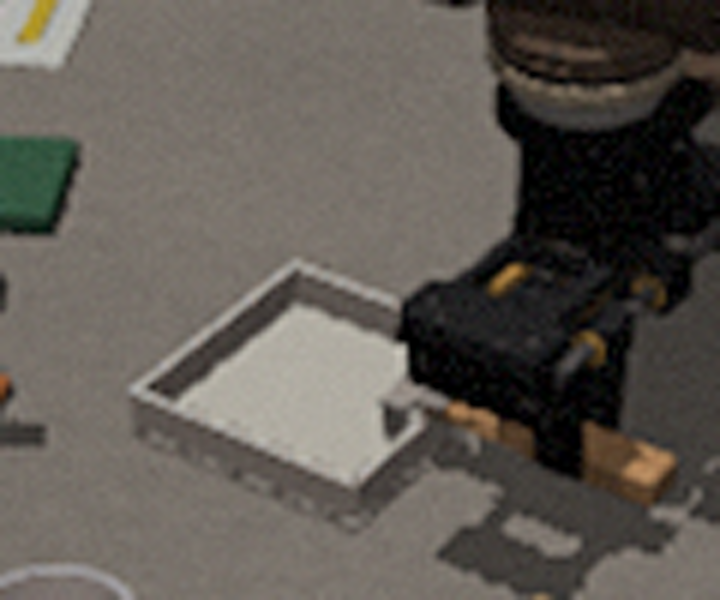

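Call:
arm_command --deltas '[{"dp": [0, 0.002, 0], "twist": 0, "fingers": 0}, {"dp": [0, 0.003, 0], "twist": 0, "fingers": 0}, {"dp": [0, 0.003, 0], "twist": 0, "fingers": 0}, {"dp": [0, 0.003, 0], "twist": 0, "fingers": 0}, {"dp": [0, 0.002, 0], "twist": 0, "fingers": 0}, {"dp": [0, 0, 0], "twist": 0, "fingers": 0}, {"dp": [0, 0, 0], "twist": 0, "fingers": 0}, {"dp": [0, 0, 0], "twist": 0, "fingers": 0}]'

```text
time: 30.55
position: [0.4836, 0.1161, 0.0111]
orientation: [0.121, 1.567, -0.12]
ft_force: [-0.2, 0.7, -1.0]
width: 0.0237
```

```bash
python3 ck2.py 25
```

```text
t 30.55 p [0.4836 0.1161 0.0111] w 0.0237 F [-0.2  0.7 -1. ]
[[ 0.     0.153  0.988]
 [ 0.     0.988 -0.153]
 [-1.     0.     0.   ]]
q [0.103 0.584 2.031 0.    0.526 0.256]
twist 0.0009 dp [ 0.0006 -0.0498 -0.0003]
```

View pics/d25a.png

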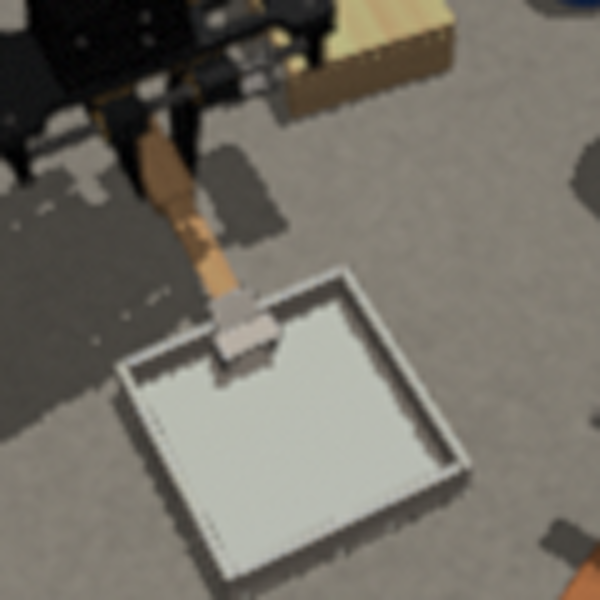

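View pics/s25a.png

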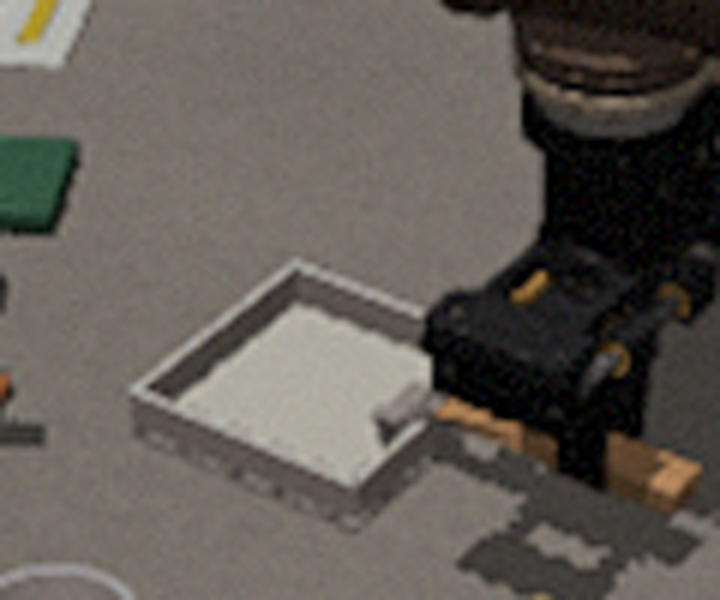

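Call:
arm_command --deltas '[{"dp": [0, 0.002, 0], "twist": 0, "fingers": 0}, {"dp": [0, 0.003, 0], "twist": 0, "fingers": 0}, {"dp": [0, 0.003, 0], "twist": 0, "fingers": 0}, {"dp": [0, 0.003, 0], "twist": 0, "fingers": 0}, {"dp": [0, 0.003, 0], "twist": 0, "fingers": 0}, {"dp": [0, 0.003, 0], "twist": 0, "fingers": 0}, {"dp": [0, 0.003, 0], "twist": 0, "fingers": 0}, {"dp": [0, 0, 0], "twist": 0, "fingers": 0}]'

```text
time: 31.32
position: [0.4867, 0.1364, 0.0111]
orientation: [0.12, 1.567, -0.12]
ft_force: [0.4, -0.6, -0.6]
width: 0.0239
```

```bash
python3 ck2.py 26
```

```text
t 31.32 p [0.4867 0.1364 0.0111] w 0.0239 F [ 0.4 -0.6 -0.6]
[[ 0.     0.153  0.988]
 [ 0.     0.988 -0.153]
 [-1.     0.     0.   ]]
q [0.142 0.591 2.011 0.    0.539 0.295]
twist 0.0014 dp [ 0.0006 -0.0703 -0.0003]
```

View pics/d26a.png

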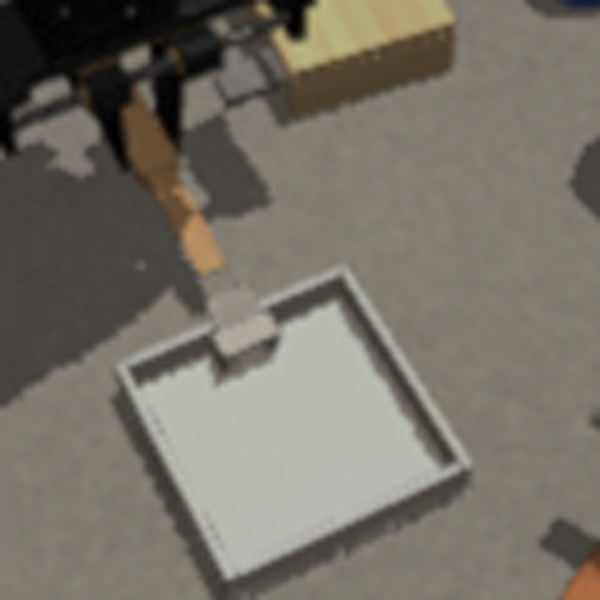

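View pics/s26a.png

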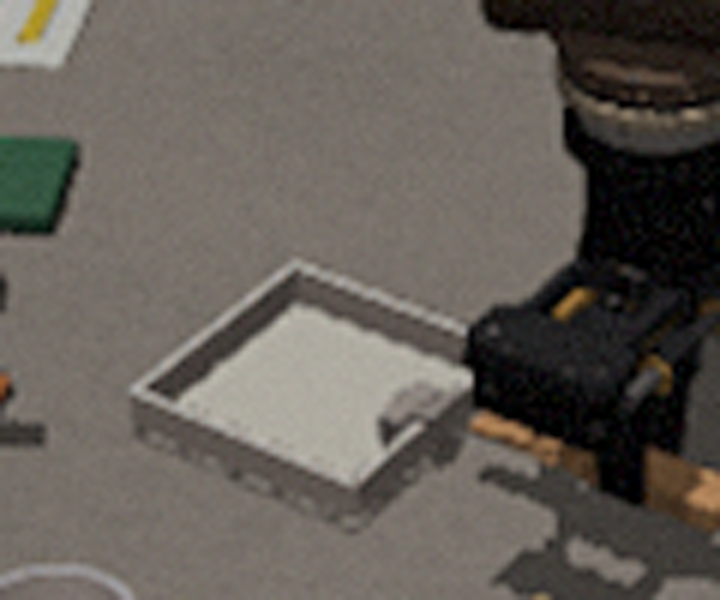

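Call:
arm_command --deltas '[{"dp": [0, 0.004, -0.01], "twist": 0, "fingers": 0}, {"dp": [0, 0.003, -0.015], "twist": 0, "fingers": 0}, {"dp": [0, 0, -0.015], "twist": 0, "fingers": 0}, {"dp": [0.008, 0, 0], "twist": 0, "fingers": 0}, {"dp": [0.012, 0, 0], "twist": 0, "fingers": 0}, {"dp": [0.007, 0, 0], "twist": 0, "fingers": 0}, {"dp": [0.003, 0, 0], "twist": 0, "fingers": 0}, {"dp": [0, 0, 0], "twist": 0, "fingers": 0}]'

```text
time: 32.08
position: [0.448, 0.1488, -0.0197]
orientation: [0.121, 1.569, -0.121]
ft_force: [0.1, -0.0, -0.2]
width: 0.0238
```

```bash
python3 - <<'E'
from h import *
st()
E
```

```text
t 32.08 p [ 0.448   0.1488 -0.0197] w 0.0238 F [ 0.1 -0.  -0.2]
[[-0.001  0.153  0.988]
 [-0.     0.988 -0.153]
 [-1.    -0.    -0.001]]
q [0.181 0.626 2.106 0.    0.411 0.334]
```

Call:
arm_command --deltas '[{"dp": [0.001, 0, 0], "twist": 0, "fingers": 0}, {"dp": [0.001, 0, 0], "twist": 0, "fingers": 0}, {"dp": [0, 0, 0], "twist": 0, "fingers": 0}, {"dp": [0, 0, 0], "twist": 0, "fingers": 0.2}, {"dp": [0, 0, 0], "twist": 0, "fingers": 0.45}, {"dp": [0, 0, 0], "twist": 0, "fingers": 0.45}, {"dp": [0, 0, 0], "twist": 0, "fingers": 0.45}, {"dp": [0, 0, 0], "twist": 0, "fingers": 0.45}]'

```text
time: 32.75
position: [0.4482, 0.1489, -0.0208]
orientation: [0.121, 1.567, -0.12]
ft_force: [-0.5, -0.6, 0.2]
width: 0.0416
```

Call:
arm_command --deltas '[{"dp": [0, 0, 0], "twist": 0, "fingers": 0.45}, {"dp": [0, 0, 0], "twist": 0, "fingers": 0.45}, {"dp": [-0.01, 0, 0], "twist": 0, "fingers": 0.45}, {"dp": [-0.02, 0, 0], "twist": 0, "fingers": 0.45}, {"dp": [-0.035, 0, 0], "twist": 0, "fingers": 0.45}, {"dp": [-0.035, 0, 0], "twist": 0, "fingers": 0.45}, {"dp": [-0.035, 0, 0], "twist": 0, "fingers": 0.45}, {"dp": [-0.03, 0.0, 0], "twist": 0, "fingers": 0.45}]'

```text
time: 33.42
position: [0.448, 0.1489, 0.1472]
orientation: [0.121, 1.566, -0.12]
ft_force: [0.3, -0.1, -0.2]
width: 0.0426
```

```bash
python3 - <<'E'
from h import *
st(); snap('side','d27');snap('scene','s27');snap('wrist','w27')
crop('d27',200,180,340,310,5,'d27a');crop('s27',200,120,340,240,5,'s27a')
w=cloud('d27')
for p in [(268,264),(267,260),(270,268)]: print(p,np.round(w[p[1],p[0]],4))
E
```

```text
t 33.42 p [0.448  0.1489 0.1472] w 0.0426 F [ 0.3 -0.1 -0.2]
[[ 0.001  0.153  0.988]
 [ 0.     0.988 -0.153]
 [-1.     0.001  0.001]]
q [0.181 0.33  1.973 0.    0.837 0.334]
(268, 264) [0.4681 0.0187 0.0304]
(267, 260) [0.4719 0.0285 0.0331]
(270, 268) [0.4673 0.0091 0.0249]
```

View pics/d27a.png

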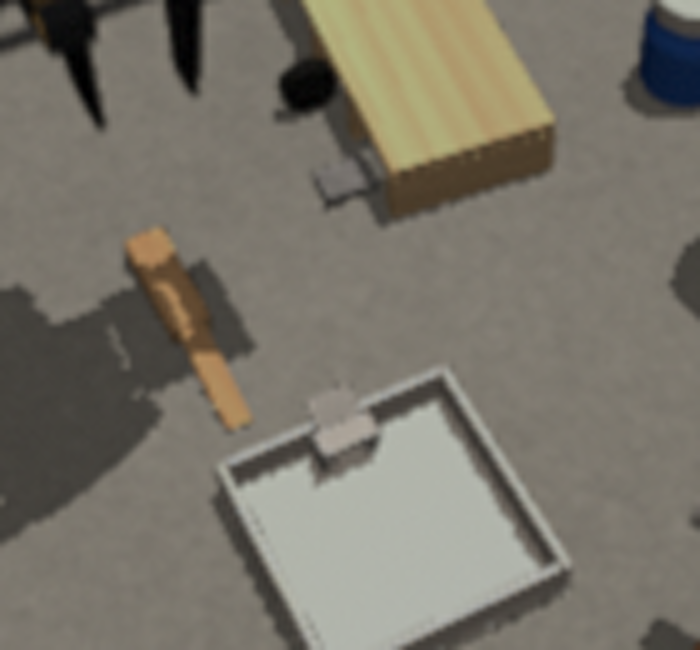

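View pics/s27a.png

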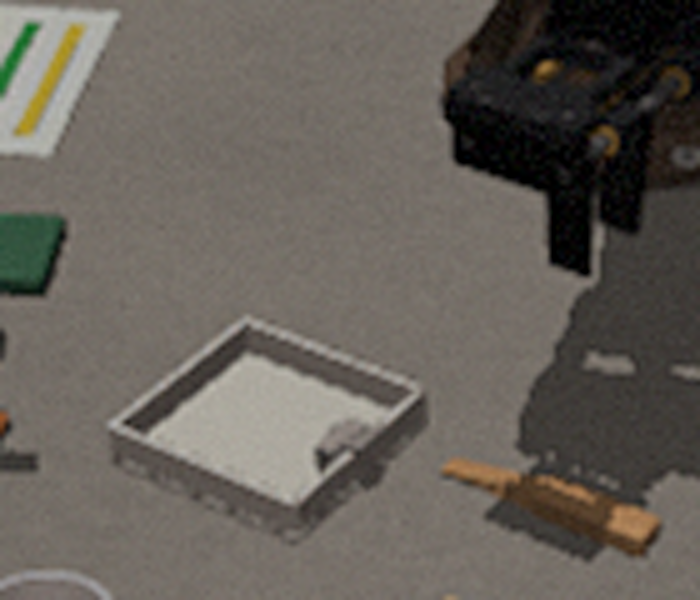

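View pics/w27.png

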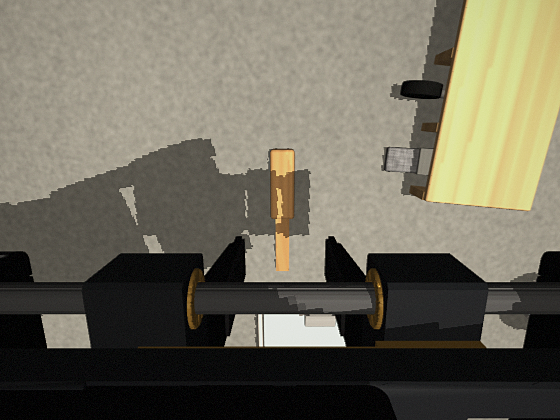

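```bash
python3 - <<'E'
from h import *
w=cloud('w27')
for p in [(283,155),(283,175),(283,205),(283,225),(283,245),(283,265)]: print('wedge',np.round(w[p[1],p[0]],4))
u=np.array([dv[1],-dv[0]])
for f in('d27','s27'):
  c=cloud(f).reshape(-1,3); q=c[:,:2]-dc; a=q@u;b=q@dv
  m=(abs(a)<.056)&(b>.02)&(b<.056)&(c[:,2]>.012)
  print(f,m.sum(),'u',a[m].min(),a[m].max(),'v',b[m].min(),b[m].max(),'z med/max',np.median(c[m,2]),c[m,2].max())
st()
manip.hand_in()
E
```

```text
wedge [0.4554 0.1879 0.014 ]
wedge [0.4525 0.1688 0.0144]
wedge [0.4479 0.1393 0.0155]
wedge [0.4444 0.1169 0.0094]
wedge [0.4409 0.0944 0.0069]
wedge [0.4371 0.0699 0.0022]
d27 77 u -0.016992480478301097 0.014975822196412922 v 0.04160738416178196 0.05457607679680348 z med/max 0.028236885992479088 0.03250990911928564
s27 46 u -0.055268916723652535 0.019635944880325443 v 0.021871662209914232 0.05596002280412199 z med/max 0.02741062492540064 0.03217768523241049
t 33.57 p [0.4489 0.1491 0.1466] w 0.0426 F [-0.7 -0.4 -0.6]
[[ 0.005  0.153  0.988]
 [ 0.001  0.988 -0.153]
 [-1.     0.002  0.005]]
q [0.181 0.331 1.974 0.    0.832 0.334]
the job is handed in; nothing more can be done
```

I finished the job and handed it in at about 33.6 s of the 67 s allowed; hand-in reports no verdict. I pulled the wedge out of the caddy, slid it along the rod under the clip and lifted the clip off on the blade. I then drew the blade back against the dish wall so the clip came off into the dish, and laid the wedge on the table.

**Last checks**
- **Clip:** it is inside the dish against one wall, about 48 mm from the centre. The top of its bridge is at about 30 mm, so its origin is at about 16–18 mm (limit 32 mm). Its tab reaches over the rim.
- **Wedge:** it lies flat on the table, with the handle top at 14–15.5 mm and the blade sloping to about 2 mm. It is about 0.2 m from the centres of both dish and caddy.
- **Robot:** the gripper is open, well clear of everything, with no force on it.

**What went wrong or disagreed**
- **First grasps missed:** the fingertips end about 24 mm above the reported TCP, so several tries closed above the blade. I found this from the pictures and a light touch of about 7 N.
- **Push force:** it reached about 29 N at the end, with the tip at or near the hub disc and the wedge slipping about 1 mm in the grip. The task gave up to 20 N for the push; the ramming limit is 60 N.
- **Not measured separately:** I judged the two steps on the way (tip under the bridge, clip off the rod) from pictures and arm positions. I also did not measure the bystanders at the end; the ones visible in the last pictures look unmoved.

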